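# Seat the inspection lens in its three-point stand

## Task

Mount the brass-rimmed lens in the inspection stand over the silver cup: pick it up from the felt board, lower it flat onto the stand's three white pads, in the gap between the sliding jaw and the two lips, and let go. Then push the jaw's thumb plate slowly forward until the lens has slid under the lips and bears firmly on both stop screws and the jaw, so that it stays clamped there and cannot rock once you take your hand away; never clamp it with more than 12 N, and leave the other things on the bench where they are.

Things in the scene. Friction and masses are not known exactly. Their poses are not given: they have to be found in the camera images.
- lens: The lens: magnifier glass in a round brass rim, 58 mm across and 9 mm thick (the glass bulges 2 mm above the rim at its middle), 80 to 155 g. It lies flat on the felt board. Origin: centre of the underside; z up through the glass. The rim may be gripped across its diameter.
- stand: Fixed inspection stand: dark round foot 120 mm across, 10 mm high; on 3 legs an open ring 54 mm across, a silver cup under it. Three 7 mm white pads, 19 to 26 mm from the axis at 45, -45 and 180 degrees from stand +x, rise to 64 mm over the bench. Beside the ring (stand +y, -y) all is open for fingers above the foot. Origin: centre of the underside; +x away from the jaw, the way it closes; z up.
- seat (a point): Point on the stand's axis level with the pads' tops, 64 mm over the bench; axes as the stand. A lens on the pads has its origin at this height. Lowered with its centre 9 mm towards the jaw (x -9, y 0) it clears the lips by about 2.5 mm and the open jaw by 5 to 8 mm. Once clamped its centre is -3 to 8 mm along x and within 5 mm along y, as the screws are set.
- bracket_left: Fixed bracket with stop screw on the stand's left arm (45 degrees from stand +x). Origin on the stand's axis at pad height, x outward along the arm. Its lip begins 25 mm out, underside 11 mm and top 15 mm above the pads: a lens on the pads slides under it. The screw's white nose, 4.5 mm above the pads, is rigid and stands 27 to 34 mm out as last set (not measured). Ends 68 mm out, 16 mm wide.
- bracket_right: The like bracket and stop screw on the stand's right arm (-45 degrees from stand +x); its screw is set independently, 27 to 34 mm out, and is not measured.
- jaw: Sliding jaw, 20 mm wide. Slides along stand +x to the lens, at most 32 mm, against a brake of about 4 N, and stays where left (holds about 4 N of push-back). Origin at the seat point when fully open; as far along +x of it as the jaw is closed (0 to 3 mm at the start). Nose face 49 mm behind the origin, lip 3 mm ahead of it, 11 mm above the pads. On the stops a millimetre adds about 12 N.
- thumb_plate (a point): Middle of the rear face (the face to push, looking to stand -x) of the jaw's thumb plate, 82 mm behind the jaw's origin and 92 mm over the bench; axes as the stand. The upright plate is 26 mm wide, 7 mm thick and rises to 102 mm over the bench; behind it nothing of the stand is above 66 mm. Push slowly, 10 to 15 mm/s: at 40 mm/s the lens strikes too hard.
- felt_board: Fixed grey felt-covered board, 142 x 118 mm, 12 mm thick, on which the lens lies. Origin: centre of the underside.
- eye_loupe: Bystander: black eye loupe cup, 41 mm across, 30 mm high. Origin: centre of the underside.
- solder_packet: Bystander: silvery packet, 54 x 104 x 22 mm. Origin: centre of the underside.
- powder_jar: Bystander: white plastic jar, 41 mm across, 100 mm high. Origin: centre of the underside.
- ring_clamp: Bystander: wooden ring clamp lying flat, 26 x 130 x 24 mm. Origin: centre of the underside.
- pearl_cap: Bystander: jar cap with pearls, 66 mm across, 12 mm high. Origin: centre of the underside.
There are look-alikes about, which are no part of the job. What is shaped like the lens but orange or pink is not meant.

How it is judged:
On the way, in this order (a step that is already met when the one before it is completed fails the run):
1. the lens, still held, is lowered level into the stand until it is on the pads (at most 3 mm above them) (z of lens in the frame of seat between -0.002 and 0.003 m and horizontal distance between lens and seat below 0.014 m and angle between lens's own z axis and vertical below 0.08 rad and contact force between the fingers and lens above 0.5 N), for 0.05 s.
2. the lens lies by itself on the pads, let go (z of lens in the frame of seat between -0.0015 and 0.0015 m and horizontal distance between lens and seat below 0.014 m and angle between lens's own z axis and vertical below 0.04 rad and contact force between the fingers and lens below 0.05 N), for 0.2 s.
At the end, for the whole second after the job is handed in: The lens lies at rest flat on the pads (height within 1.5 mm, tilt under 0.03 rad), its centre within 8.5 mm of the stand's axis under the lips, let go, and it is clamped at all three points: the jaw presses on it with more than 1.5 N and each stop screw with more than 0.8 N (z of lens in the frame of seat between -0.0015 and 0.0015 m and horizontal distance between lens and seat below 0.0085 m and angle between lens's own z axis and vertical below 0.03 rad and contact force between jaw and lens above 1.5 N and contact force between each of bracket_left, bracket_right and lens above 0.8 N and linear speed of lens below 0.01 m/s); the robot touches nothing.
It fails at once if the jaw presses on the lens with more than 12 N (contact force between jaw and lens above 12 N).
It fails at once if a stop screw or its bracket is pressed by the lens with more than 12 N (contact force between any of bracket_left, bracket_right and lens above 12 N).
It fails at once if a bystander is moved by more than 20 mm (distance of any of eye_loupe, solder_packet, powder_jar, ring_clamp, pearl_cap from where it was at the start of the episode above 0.02 m).
It also fails if it takes over 58 s, if anything falls off the work surface, if the arm or the gripper's body presses on something with over 40 N, if the wrist force passes 120 N, or if a joint passes its speed limit or range.

## Robot

A 6-joint arm with a two-finger parallel gripper is mounted at the origin on a cart in front of the work surface, level with it; the furniture and walls round the work are solid. World frame = base frame: x ahead of the robot, y to its left, z up, the work surface at z = 0. Lengths are in m, angles in rad, forces in N, time in s.
With the tool pointing down it reaches from about 0.375 to 0.9 m from the base axis. Payload 3.1 kg.
Tool frame: the origin (TCP) lies midway between the tips of the shut fingers; the grasp point (between the pads) lies 19 mm behind it; z points along the fingers, y is the direction in which the jaws open and shut (so a half turn about z gives the same grasp; the last joint's range is limited). The gripper opens to 87 mm and grips with 3 to 60 N. Pads are 19 mm wide; open, the fingers measure 117 mm over their backs; the gripper's body (75 mm by 190 mm) begins 51 mm behind the grasp point.
Start: joints at [0.942, 0.527, 1.433, -0, 1.181, -0.178], TCP at [0.272, 0.563, 0.198] pointing down, gripper open.
Joint ranges: [-3.08, 3.08], [-0.75, 2.2], [0.22, 2.44], [-1.43, 4.57], [0, 2.65], [-2.85, 2.85]. Speed limits (rad/s): [2.79, 2.79, 3.14, 3.14, 3.14, 3.14].

## Interface

Orientations are given as [roll, pitch, yaw] about the fixed x, y, z axes, in that order (R = Rz(yaw) Ry(pitch) Rx(roll)).
In Python, from cell import env gives the robot as it stands.
- The arm moves only by the tool arm_command, never from a script. Its argument "motion" is a list of rows, each an object of numbers: "tx", "ty", "tz": the shift along the tool's x, y, z in units of 40 mm (1.0 is 40 mm); "wx", "wy", "wz": the turn, a rotation vector about the tool's x, y, z in units of 6 degrees (1.0 is 6 degrees). In form: [{"tx": .., "ty": .., "tz": .., "wx": .., "wy": .., "wz": ..}, ...]. A call has 1 to 5 rows; each row shifts and turns the pose as measured when the row begins, along the tool's axes as they then stand; what a row does not reach is not made up. A row lasts 1/10 s, in which the tool goes at most 50 mm and 8.59 degrees, less where a joint would pass 70% of its speed; a pose out of reach is approached as far as the arm can. A call is refused whole if a number of a shift passes 1 or a number of a turn 1, either way. A call with a gripper value outside its range is refused whole. "jaw" is the opening, from 0 (shut) to 1 (fully open), set as the call begins (left out, the last holds). The fingers move at their own pace and stop on an object; "force" is the grip in N (left out, the last holds). Time passes only in rows, so rows that do not move let the fingers close. It gives the time, the measured TCP pose, the force and the opening at its end, in the units of the state.
- env.get_obs(): the state, without advancing time (a new reading comes with each control period).
- env.capture(name): name is "scene" or "top" or "wrist"; returns a dict with "image" (384x512x3 uint8, blue, green, red), "fx", "fy", "cx", "cy" (pixels), "origin" and "attitude" of the camera in the world. Camera axes: x right, y down, z forward; pixel columns grow to the right and rows downward; lengths in m; the calibration is good to about 2 mm. A picture is of the moment at which its call begins. There is no depth.
- env.hand_in(): hands the job in, once; it reports no verdict.
The state is a dict: "t": time; "q": joint angles; "qd": joint speeds; "joint_torque": joint torques, N m; "tool_pos": TCP position; "orientation": TCP orientation; "force": force on the tool from outside, world axes, zero at the start; "moment": the same for the moment, N m; "opening": opening from 0.0 (shut) to 1.0 (fully open).
Only numpy, scipy, OpenCV 4.12 (cv2) and the standard library are available. Lean on these libraries where they do the work, as an engineer would, in place of code of your own. Each camera call takes 0.05 s, during which the arm holds its last target.

## Working session

There is one attempt and no reset: what is moved stays moved. The work goes in short steps, Python scripts to look and compute and a tool call to move; the robot and the scene stay as the last step left them, time stands still between calls to the robot, and variables do not carry over. Pictures are saved under pics/ and viewed, and the job is handed in when it is done.

Besides the shell and the picture viewer there is one more tool, called after "Emit:" by a JSON object that holds its "method" and its "body". arm_command: Moves the arm, as the interface text tells. Its arguments: {"type":"object","properties":{"motion":{"type":"array","items":{"type":"object","properties":{"tx":{"type":"number"},"ty":{"type":"number"},"tz":{"type":"number"},"wx":{"type":"number"},"wy":{"type":"number"},"wz":{"type":"number"}}}},"jaw":{"type":"number"},"force":{"type":"number"}},"required":["motion"]}

```bash
mkdir -p pics; ls; python3 - <<'E'
from cell import env
import cv2,numpy as np,pickle
o=env.get_obs();print(o)
for n in ["scene","top"]:
    c=env.capture(n);cv2.imwrite(f"pics/{n}0.png",c["image"]);pickle.dump(c,open(f"pics/{n}0.pkl","wb"))
    print(n,{k:c[k] for k in c if k!="image"})
E
```

```text
pics
{'t': 0.0, 'q': array([ 9.41494807e-01,  5.28482119e-01,  1.43391929e+00,  2.35492131e-06,
        1.18139311e+00, -1.78507934e-01]), 'qd': array([ 0.00152544, -0.00026378, -0.00126482,  0.00066179,  0.0006422 ,
       -0.0007817 ]), 'joint_torque': array([ 1.43398724e-03, -4.40053225e+01, -1.76589721e+01,  6.33807667e-02,
        5.83010016e-02, -1.71459087e-04]), 'tool_pos': array([0.2718017, 0.5619213, 0.1974565]), 'orientation': array([-3.13942616e+00, -3.93109036e-04,  2.69079775e+00]), 'force': array([-0.38241335, -0.48690384, -0.55498968]), 'moment': array([ 0.00129164, -0.02407573, -0.04560434]), 'opening': 0.9998884781742833}
scene {'fx': 444.09000668061026, 'fy': 444.09000668061026, 'cx': 250.03906007972307, 'cy': 181.86702452541218, 'origin': array([-0.01101904, -1.3204308 ,  0.67116375]), 'attitude': array([-2.00876500e+00, -8.19449668e-04, -4.86781417e-01])}
top {'fx': 398.44002146069226, 'fy': 398.44002146069226, 'cx': 253.61280869697814, 'cy': 197.73085782777792, 'origin': array([ 0.34889579, -0.21070068,  1.10662542]), 'attitude': array([-2.91284383,  0.00689773, -1.66539292])}
```

View pics/scene0.png

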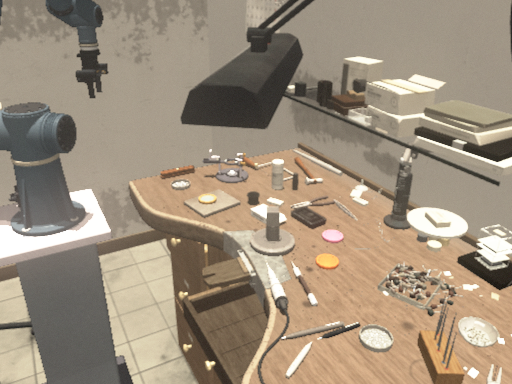

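View pics/top0.png

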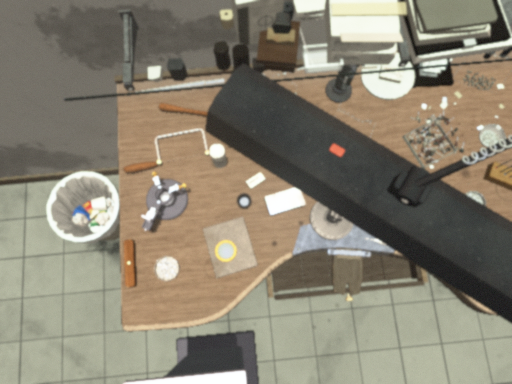

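```bash
cat > h.py <<'E'
import numpy as np,cv2,pickle
from scipy.spatial.transform import Rotation as R
def rot(rpy): return R.from_euler('xyz',rpy).as_matrix()
def ray(c,uv):
    d=np.array([(uv[0]-c['cx'])/c['fx'],(uv[1]-c['cy'])/c['fy'],1.]);return np.array(c['origin']),rot(c['attitude'])@d
def onz(c,uv,z):
    o,d=ray(c,uv);return o+d*(z-o[2])/d[2]
def proj(c,p):
    q=rot(c['attitude']).T@(np.array(p)-c['origin']);return np.array([c['cx']+c['fx']*q[0]/q[2],c['cy']+c['fy']*q[1]/q[2]])
def load(n): return pickle.load(open(f"pics/{n}.pkl","rb"))
def crop(c,fn,x0,y0,x1,y1,s):
    cv2.imwrite("pics/"+fn,cv2.resize(c['image'][y0:y1,x0:x1],None,fx=s,fy=s,interpolation=cv2.INTER_CUBIC))
def tri(c1,u1,c2,u2):
    o1,d1=ray(c1,u1);o2,d2=ray(c2,u2)
    A=np.stack([d1,-d2],1);s=np.linalg.lstsq(A,o2-o1,rcond=None)[0]
    a=o1+s[0]*d1;b=o2+s[1]*d2;return (a+b)/2,np.linalg.norm(a-b)
def snap(name,tag):
    from cell import env
    c=env.capture(name);cv2.imwrite(f"pics/{tag}.png",c['image']);pickle.dump(c,open(f"pics/{tag}.pkl","wb"));return c
E
python3 - <<'E'
from h import *
t=load("top0");s=load("scene0")
crop(t,"tcrop.png",115,140,275,300,5)
crop(s,"scrop.png",150,130,330,260,4)
print(onz(t,(226,250),.02),onz(s,(207,198),.02),onz(t,(167,199),.01),onz(s,(232,176),.01))
E
```

```text
[ 0.4634393  -0.13863489  0.02      ] [ 0.46066937 -0.1351987   0.02      ] [0.6236567  0.01689564 0.01      ] [0.61562413 0.00170126 0.01      ]
```

View pics/tcrop.png

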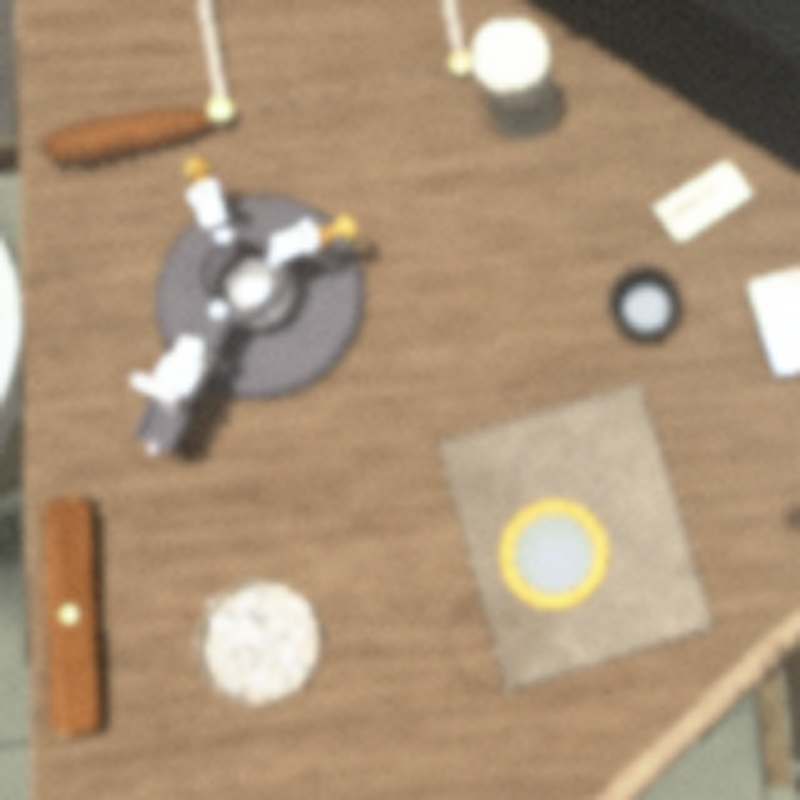

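View pics/scrop.png

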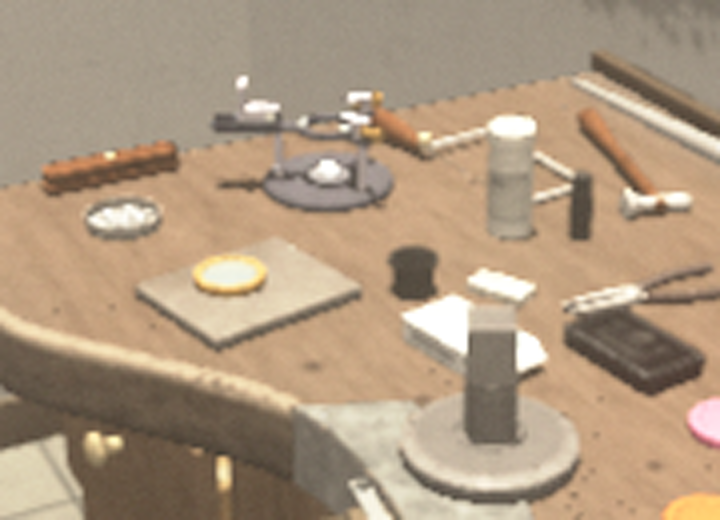

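```bash
python3 - <<'E'
from h import *
t=load("top0")
C=onz(t,(167,199.4),.01)
f=lambda a,b:(115+a/5,140+b/5)
print(onz(t,f(155,448),.06),onz(t,f(175,375),.095),onz(t,f(250,288),.02),C)
w=snap("wrist","w0");print(w['origin'],w['attitude'],w['fx'])
E
```

```text
[0.53317973 0.06583066 0.06      ] [0.56413139 0.0449985  0.095     ] [0.62572063 0.02023015 0.02      ] [0.62249596 0.01694822 0.01      ]
[0.21239333 0.59072006 0.38235249] [2.89502644e+00 1.36335099e-03 1.12029696e+00] 344.8444379773665
```

View pics/w0.png

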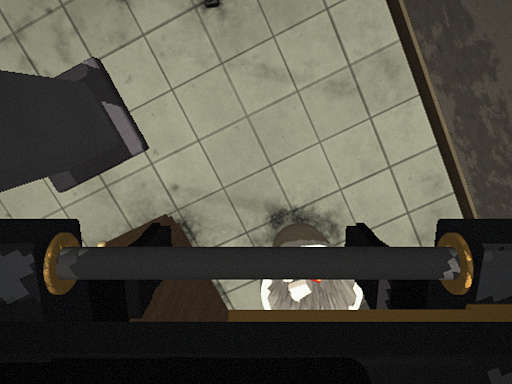

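```bash
python3 - <<'E'
from h import *
t=load("top0");s=load("scene0")
for a in [(212,130),(240,70),(222,100)]:
  for b in [(188,117),(207,78),(297,38),(270,125)]:
    print(a,b,tri(t,a,s,b))
print(proj(t,[.68,-.02,.2]),proj(s,[.68,-.02,.2]))
E
```

```text
(212, 130) (188, 117) (array([ 0.54295789, -0.12704972,  0.33246004]), np.float64(0.259429856466844))
(212, 130) (207, 78) (array([ 0.55744471, -0.13667507,  0.42544815]), np.float64(0.16055912252458554))
(212, 130) (297, 38) (array([ 0.67217801, -0.19086551,  0.48763525]), np.float64(0.12211843971548729))
(212, 130) (270, 125) (array([ 0.70689847, -0.13629449,  0.23342493]), np.float64(0.03316130542212331))
(240, 70) (188, 117) (array([ 0.55931357, -0.19175745,  0.39937557]), np.float64(0.37037919752200166))
(240, 70) (207, 78) (array([ 0.57871859, -0.18712397,  0.47293581]), np.float64(0.2647304681117255))
(240, 70) (297, 38) (array([ 0.71617586, -0.22040291,  0.50416698]), np.float64(0.01136562873607859))
(240, 70) (270, 125) (array([ 0.74303102, -0.19347978,  0.28527653]), np.float64(0.17701352635559822))
(222, 100) (188, 117) (array([ 0.55591413, -0.15284308,  0.3624427 ]), np.float64(0.31690316511008565))
(222, 100) (207, 78) (array([ 0.57245138, -0.15555205,  0.44601837]), np.float64(0.2134696185226826))
(222, 100) (297, 38) (array([ 0.69868291, -0.19863148,  0.49231956]), np.float64(0.06872519578373537))
(222, 100) (270, 125) (array([ 0.73246073, -0.15528444,  0.25244224]), np.float64(0.10493725369823065))
[163.98101528 157.03001388] [250.63160702 124.5704361 ]
```

Emit:
{"method": "arm_command", "body": {"motion": [{"tx": -1, "ty": -0.56}, {"tx": -1, "ty": -0.56}, {"tx": -1, "ty": -0.56}, {"tx": -1, "ty": -0.56}, {"tx": -1, "ty": -0.56}]}}

```text
validation failed for argument at $.mo...
```

Emit:
{"method": "arm_command", "body": {"motion": [{"tx": -1, "ty": -0.56}, {"tx": -1, "ty": -0.56}, {"tx": -1, "ty": -0.56}, {"tx": -1, "ty": -0.56}, {"tx": -1, "ty": -0.56}]}}

```text
validation failed for argument at $.mo...
```

Emit:
{"method": "arm_command", "body": {"motion": [{"tx": -1, "ty": -0.56, "tz": 0, "wx": 0, "wy": 0, "wz": 0}, {"tx": -1, "ty": -0.56, "tz": 0, "wx": 0, "wy": 0, "wz": 0}, {"tx": -1, "ty": -0.56, "tz": 0, "wx": 0, "wy": 0, "wz": 0}, {"tx": -1, "ty": -0.56, "tz": 0, "wx": 0, "wy": 0, "wz": 0}, {"tx": -1, "ty": -0.56, "tz": 0, "wx": 0, "wy": 0, "wz": 0}]}}

```text
t: 0.65
tool_pos: [0.4033, 0.374, 0.1957]
orientation: [-3.141, -0.002, 2.703]
force: [0.8, -0.3, 0.3]
opening: 1.0
```

Emit:
{"method": "arm_command", "body": {"motion": [{"tx": -1, "ty": -0.56, "tz": 0, "wx": 0, "wy": 0, "wz": 0}, {"tx": -1, "ty": -0.56, "tz": 0, "wx": 0, "wy": 0, "wz": 0}, {"tx": -1, "ty": -0.56, "tz": 0, "wx": 0, "wy": 0, "wz": 0}, {"tx": -1, "ty": -0.56, "tz": 0, "wx": 0, "wy": 0, "wz": 0}, {"tx": -1, "ty": -0.56, "tz": 0, "wx": 0, "wy": 0, "wz": 0}]}}

```text
t: 1.15
tool_pos: [0.5402, 0.1792, 0.1945]
orientation: [-3.14, -0.004, 2.704]
force: [0.4, -0.0, 0.4]
opening: 1.001
```

Emit:
{"method": "arm_command", "body": {"motion": [{"tx": -1, "ty": -0.56, "tz": 0, "wx": 0, "wy": 0, "wz": 0.15}, {"tx": -1, "ty": -0.56, "tz": 0, "wx": 0, "wy": 0, "wz": 0.15}, {"tx": -1, "ty": -0.56, "tz": 0, "wx": 0, "wy": 0, "wz": 0.15}, {"tx": -1, "ty": -0.56, "tz": 0, "wx": 0, "wy": 0, "wz": 0.15}, {"tx": -0.6, "ty": -0.4, "tz": 0, "wx": 0, "wy": 0, "wz": 0}]}}

```text
t: 1.65
tool_pos: [0.6613, -0.0084, 0.1922]
orientation: [-3.14, -0.004, 2.635]
force: [0.0, -0.6, 0.4]
opening: 1.001
```

```bash
python3 - <<'E'
from h import *
w=snap("wrist","w1");print(w['origin'],w['attitude'])
E
```

```text
[0.60417034 0.02320673 0.37726451] [2.89910780e+00 1.15192220e-03 1.06450136e+00]
```

View pics/w1.png

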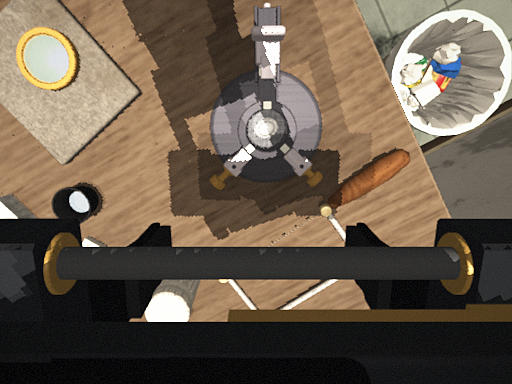

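```bash
python3 - <<'E'
from h import *
w=load("w1")
crop(w,"w1c.png",200,0,330,195,4) if 0 else cv2.imwrite("pics/w1c.png",cv2.resize(w['image'][0:195,200:335],None,fx=4,fy=4,interpolation=cv2.INTER_CUBIC)[:, :][0:780][::1][:600])
cv2.imwrite("pics/w1d.png",cv2.resize(w['image'][95:195,200:335],None,fx=5.9,fy=5.9,interpolation=cv2.INTER_CUBIC))
E
```

```text
(no output)
```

View pics/w1c.png

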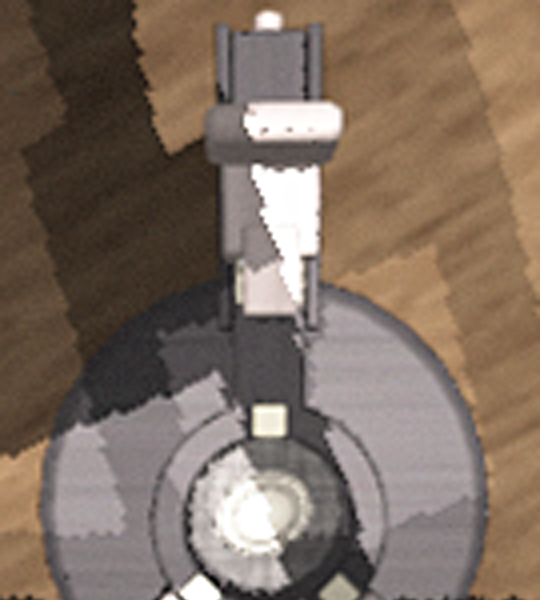

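View pics/w1d.png

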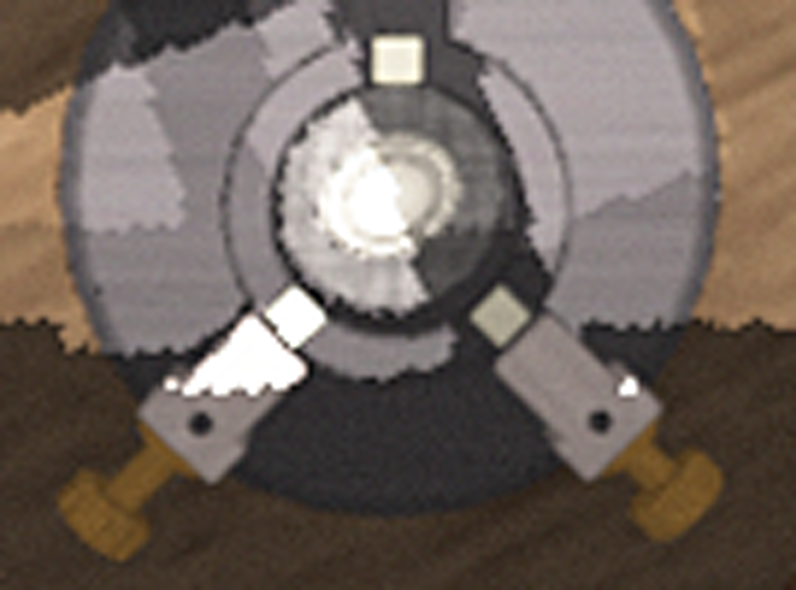

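```bash
cat > m.py <<'E'
from h import *
from scipy.optimize import least_squares
w=load("w1")
d=lambda a,b:(200+a/5.9,95+b/5.9)
P=[onz(w,d(*p),.064)[:2] for p in [(397,60),(294,319),(500,316)]]
# screen-left = ? decide by geometry
mid=(P[1]+P[2])/2; ax=mid-P[0]; print("axis ang",np.arctan2(ax[1],ax[0]))
def fit(x):
    r=[]
    c=x[:2];
    for a,p in zip(angs,P): r+=list(c+.0225*np.array([np.cos(x[2]+a),np.sin(x[2]+a)])-p)
    return r
best=None
for s in (1,-1):
    angs=[np.pi,s*np.pi/4,-s*np.pi/4]
    f=least_squares(fit,[*np.mean(P,0),np.arctan2(ax[1],ax[0])],x_scale=[.01,.01,.1])
    print(s,f.x,np.sqrt(f.cost*2/3)); 
    if best is None or f.cost<best.cost: best=f
np.save("stand.npy",best.x)
c=lambda a,b:(200+a/4,b/4)
# rear face top edge of plate corners z=.102
phi=best.x[2];Rm=np.array([[np.cos(phi),-np.sin(phi)],[np.sin(phi),np.cos(phi)]])
for n,p,z in [("plate rear L",(212,107),.102),("plate rear R",(340,103),.102),("jaw lip front L",(243,316),.079),("jaw lip front R",(302,316),.079)]:
    q=onz(w,c(*p),z)[:2];print(n,q,Rm.T@(q-best.x[:2])*1000)
# lens
g=w['image'].astype(int);m=((g[...,2]-g[...,0]>90)&(g[...,1]>120)).astype(np.uint8)
m[:, 110:]=0;m[110:]=0
cs,_=cv2.findContours(m,cv2.RETR_EXTERNAL,cv2.CHAIN_APPROX_NONE);k=max(cs,key=cv2.contourArea)
pts=np.array([onz(w,q,.019)[:2] for q in k[:,0].astype(float)])
(x,y),r=cv2.minEnclosingCircle((pts*1000).astype(np.float32))
A=np.c_[2*pts,np.ones(len(pts))];s=np.linalg.lstsq(A,(pts**2).sum(1),rcond=None)[0]
print("lens",x,y,r,s[:2],np.sqrt(s[2]+s[0]**2+s[1]**2))
t=load("top0")
f=lambda a,b:(115+a/5,140+b/5)
print("lens top",onz(t,f(554,553),.019))
E
python3 m.py
```

```text
axis ang -0.49983799655214767
1 [ 0.62495456  0.02093246 -0.50830634] 0.025908179142671788
-1 [ 0.62493773  0.02090184 -0.49705583] 0.00012339666386057075
plate rear L [0.55110722 0.04817538] [-77.90140182 -11.23213609]
plate rear R [0.56190759 0.06903232] [-78.35340721  12.25095909]
jaw lip front L [0.58429035 0.03654278] [-43.18686683  -5.63404336]
jaw lip front R [0.59017785 0.04715806] [-43.07359963   6.50407617]
lens 461.84759521484375 -135.37355041503906 29.019866943359375 [ 0.4616767  -0.13537076] 0.02846134527595489
lens top [ 0.46197529 -0.13789861  0.019     ]
```

Emit:
{"method": "arm_command", "body": {"motion": [{"tx": 0.57, "ty": -1, "tz": 0, "wx": 0, "wy": 0, "wz": -0.09}, {"tx": 0.57, "ty": -1, "tz": 0, "wx": 0, "wy": 0, "wz": 0}, {"tx": 0.57, "ty": -1, "tz": 0, "wx": 0, "wy": 0, "wz": 0}, {"tx": 0.57, "ty": -1, "tz": 0, "wx": 0, "wy": 0, "wz": 0}, {"tx": 0.57, "ty": -1, "tz": 0, "wx": 0, "wy": 0, "wz": 0}]}}

```text
t: 2.2
tool_pos: [0.4666, -0.1371, 0.1892]
orientation: [-3.14, 0.003, 2.645]
force: [0.2, -1.4, 0.3]
opening: 1.002
```

```bash
cat > go.py <<'E'
import sys
from h import *
from cell import env
def goal(p,yaw):
    o=env.get_obs();Rt=rot(o['orientation']);G=R.from_euler('xyz',[np.pi,0,yaw]).as_matrix()
    print("t",o['t'],"at",o['tool_pos'].round(4),o['orientation'].round(4),"F",o['force'].round(2),"op",round(o['opening'],3))
    print("shift units",(Rt.T@(np.array(p)-o['tool_pos'])/.04).round(3),"turn units",(np.degrees(R.from_matrix(Rt.T@G).as_rotvec())/6).round(3))
if __name__=="__main__": goal([float(a) for a in sys.argv[1:4]],2.6446)
E
python3 go.py .4617 -.1353 .0145
```

```text
t 2.2 at [ 0.4666 -0.1371  0.1892] [-3.1398e+00  3.0000e-03  2.6451e+00] F [ 0.16 -1.42  0.31] op 1.002
shift units [ 0.142 -0.012  4.367] turn units [-0.017  0.028  0.004]
```

Emit:
{"method": "arm_command", "body": {"motion": [{"tx": 0.14, "ty": 0, "tz": 0.8, "wx": 0, "wy": 0.03, "wz": 0}, {"tx": 0, "ty": 0, "tz": 0.8, "wx": 0, "wy": 0, "wz": 0}, {"tx": 0, "ty": 0, "tz": 0.8, "wx": 0, "wy": 0, "wz": 0}, {"tx": 0, "ty": 0, "tz": 0.6, "wx": 0, "wy": 0, "wz": 0}, {"tx": 0, "ty": 0, "tz": 0.1, "wx": 0, "wy": 0, "wz": 0}]}}

```text
t: 2.7
tool_pos: [0.4564, -0.1376, 0.0641]
orientation: [-3.139, 0.003, 2.637]
force: [0.6, -0.7, -0.2]
opening: 1.0
```

```bash
python3 go.py .4617 -.1353 .0145; python3 -c "
from h import *
w=snap('wrist','w2')"
```

```text
t 2.7 at [ 0.4564 -0.1376  0.0641] [-3.1386e+00  2.6000e-03  2.6366e+00] F [ 0.58 -0.71 -0.17] op 1.0
shift units [-0.086  0.119  1.24 ] turn units [-0.029  0.025 -0.077]
```

View pics/w2.png

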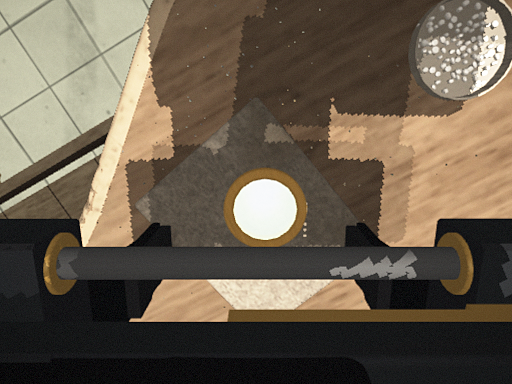

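```bash
cat > lens.py <<'E'
from h import *
def lensfit(c,z,box):
    g=c['image'].astype(int);x0,y0,x1,y1=box
    m=np.zeros(g.shape[:2],np.uint8)
    m[y0:y1,x0:x1]=(((g[...,2]-g[...,0]>50)&(g[...,2]>85)&(g[...,0]<90))|(g.min(2)>215))[y0:y1,x0:x1]
    m=cv2.morphologyEx(m,cv2.MORPH_OPEN,np.ones((3,3),np.uint8))
    k=max(cv2.findContours(m,cv2.RETR_EXTERNAL,cv2.CHAIN_APPROX_NONE)[0],key=cv2.contourArea)[:,0].astype(float)
    k=k[(k[:,1]<y1-3)&(k[:,1]>y0)&(k[:,0]>x0)&(k[:,0]<x1-1)]
    pts=np.array([onz(c,q,z)[:2] for q in k])
    A=np.c_[2*pts,np.ones(len(pts))]
    for _ in range(4):
        s=np.linalg.lstsq(A,(pts**2).sum(1),rcond=None)[0];r=np.sqrt(s[2]+s[0]**2+s[1]**2)
        e=abs(np.linalg.norm(pts-s[:2],axis=1)-r);ok=e<max(.001,2*np.median(e));pts=pts[ok];A=A[ok]
    print("lens",s[:2].round(4),"r",r.round(4),"n",len(pts),"rms",e[ok].std().round(5));return s[:2]
E
python3 -c "
from lens import *
lensfit(load('w2'),.0205,(180,150,350,244))"
```

```text
lens [ 0.4603 -0.1349] r 0.0286 n 184 rms 0.00017
```

```bash
python3 go.py .4606 -.1350 .0145
```

```text
t 2.75 at [ 0.4567 -0.1377  0.0645] [-3.1386  0.0032  2.6367] F [-0.1  -0.43 -0.21] op 0.998
shift units [-0.049  0.111  1.25 ] turn units [-0.029  0.03  -0.075]
```

Emit:
{"method": "arm_command", "body": {"motion": [{"tx": -0.05, "ty": 0.11, "tz": 0.6, "wx": 0, "wy": 0.03, "wz": -0.08}, {"tx": 0, "ty": 0, "tz": 0.45, "wx": 0, "wy": 0, "wz": 0}, {"tx": 0, "ty": 0, "tz": 0, "wx": 0, "wy": 0, "wz": 0}]}}

```text
t: 3.05
tool_pos: [0.4637, -0.136, 0.0244]
orientation: [-3.138, 0.006, 2.646]
force: [0.4, -0.3, 0.0]
opening: 0.999
```

```bash
python3 go.py .4606 -.1350 .0145
```

```text
t 3.05 at [ 0.4637 -0.136   0.0244] [-3.1384  0.0065  2.6462] F [ 0.38 -0.3   0.03] op 0.999
shift units [ 0.082 -0.014  0.246] turn units [-0.03   0.062  0.016]
```

Emit:
{"method": "arm_command", "body": {"motion": [{"tx": 0.08, "ty": 0, "tz": 0.2, "wx": 0, "wy": 0.06, "wz": 0}, {"tx": 0, "ty": 0, "tz": 0.03, "wx": 0, "wy": 0, "wz": 0}, {"tx": 0, "ty": 0, "tz": 0, "wx": 0, "wy": 0, "wz": 0}]}}

```text
t: 3.35
tool_pos: [0.4629, -0.1352, 0.0175]
orientation: [-3.138, 0.005, 2.647]
force: [0.6, 0.6, -0.6]
opening: 0.998
```

```bash
python3 go.py .4606 -.1350 .0145
```

```text
t 3.35 at [ 0.4629 -0.1352  0.0175] [-3.1383  0.005   2.6469] F [ 0.58  0.62 -0.56] op 0.998
shift units [ 0.053 -0.022  0.076] turn units [-0.031  0.048  0.022]
```

Emit:
{"method": "arm_command", "body": {"motion": [{"tx": 0.06, "ty": -0.02, "tz": 0.09, "wx": -0.03, "wy": 0.06, "wz": 0.02}, {"tx": 0.02, "ty": 0, "tz": 0.02, "wx": 0, "wy": 0.02, "wz": 0}]}}

```text
t: 3.55
tool_pos: [0.4603, -0.1347, 0.0142]
orientation: [3.142, -0.001, 2.645]
force: [-0.8, -0.4, -0.3]
opening: 1.0
```

```bash
python3 go.py .4606 -.1350 .0145;  python3 -c "
from lens import *
from cell import env
c=snap('wrist','w3');print(env.get_obs()['tool_pos']);lensfit(c,.0205,(180,130,350,244))"
```

```text
t 3.55 at [ 0.4603 -0.1347  0.0142] [ 3.1415e+00 -1.2000e-03  2.6448e+00] F [-0.81 -0.35 -0.28] op 1.0
shift units [-0.01  -0.003 -0.008] turn units [ 0.001 -0.012  0.002]
[ 0.46038138 -0.13474614  0.01419116]
lens [ 0.4595 -0.1345] r 0.0283 n 163 rms 0.00013
```

View pics/w3.png

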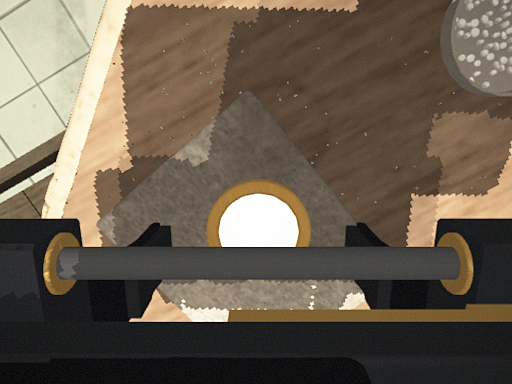

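Emit:
{"method": "arm_command", "body": {"motion": [{"tx": 0, "ty": 0, "tz": 0, "wx": 0, "wy": 0, "wz": 0}, {"tx": 0, "ty": 0, "tz": 0, "wx": 0, "wy": 0, "wz": 0}, {"tx": 0, "ty": 0, "tz": 0, "wx": 0, "wy": 0, "wz": 0}, {"tx": 0, "ty": 0, "tz": 0, "wx": 0, "wy": 0, "wz": 0}, {"tx": 0, "ty": 0, "tz": 0, "wx": 0, "wy": 0, "wz": 0}], "jaw": 0.3, "force": 20}}

```text
t: 4.1
tool_pos: [0.4605, -0.1349, 0.0145]
orientation: [3.142, -0.001, 2.645]
force: [-0.1, -0.3, 0.2]
opening: 0.626
```

Emit:
{"method": "arm_command", "body": {"motion": [{"tx": 0, "ty": 0, "tz": -0.1, "wx": 0, "wy": 0, "wz": 0}, {"tx": 0, "ty": 0, "tz": -0.3, "wx": 0, "wy": 0, "wz": 0}, {"tx": 0, "ty": 0, "tz": -0.5, "wx": 0, "wy": 0, "wz": 0}, {"tx": 0, "ty": 0, "tz": 0, "wx": 0, "wy": 0, "wz": 0}]}}

```text
t: 4.5
tool_pos: [0.4604, -0.1348, 0.0526]
orientation: [3.142, -0.002, 2.645]
force: [-0.4, -0.2, 0.4]
opening: 0.324
```

```bash
python3 -c "
from lens import *
from cell import env
c=snap('wrist','w4');o=env.get_obs();p=o['tool_pos'];print(o);q=lensfit(c,p[2]+.0065,(180,130,350,244))
print('tool-frame off',rot(o['orientation']).T@np.array([q[0]-p[0],q[1]-p[1],0]))"
```

```text
{'t': 4.55, 'q': array([-5.18496667e-01,  5.86415524e-01,  1.91722248e+00,  4.39847115e-05,
        6.41026486e-01, -1.59227145e+00]), 'qd': array([-0.00145492,  0.03082616,  0.01706699, -0.00097117, -0.01331067,
        0.00085899]), 'joint_torque': array([ 4.32420813e-02, -3.72367644e+01, -7.96335965e+00, -2.09981517e-02,
        1.30386567e-01,  4.65199412e-05]), 'tool_pos': array([ 0.45975973, -0.13451695,  0.05179079]), 'orientation': array([ 3.14150050e+00, -3.07056648e-03,  2.64453596e+00]), 'force': array([-0.83583467, -0.25574706,  0.19749367]), 'moment': array([-0.03668621,  0.00192589, -0.0067857 ]), 'opening': 0.31359679698268383}
lens [ 0.4491 -0.1289] r 0.0227 n 139 rms 0.00019
tool-frame off [ 1.20809000e-02 -1.09244208e-04  3.70852563e-05]
```

View pics/w4.png

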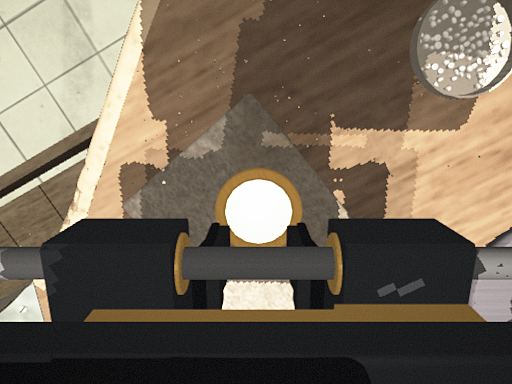

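```bash
python3 -c "
from lens import *
c=load('w4');q=lensfit(c,.0205,(180,130,350,235))"
python3 go.py .4603 -.1349 .0145
```

```text
lens [ 0.4593 -0.1343] r 0.0278 n 134 rms 0.00019
t 4.55 at [ 0.4598 -0.1345  0.0518] [ 3.1415e+00 -3.1000e-03  2.6445e+00] F [-0.84 -0.26  0.2 ] op 0.314
shift units [-0.019 -0.002  0.932] turn units [ 0.001 -0.029 -0.001]
```

Emit:
{"method": "arm_command", "body": {"motion": [{"tx": 0, "ty": 0, "tz": -0.1, "wx": 0, "wy": 0, "wz": 0}, {"tx": 0, "ty": 0, "tz": 0, "wx": 0, "wy": 0, "wz": 0}, {"tx": 0, "ty": 0, "tz": 0, "wx": 0, "wy": 0, "wz": 0}, {"tx": 0, "ty": 0, "tz": 0, "wx": 0, "wy": 0, "wz": 0}, {"tx": 0, "ty": 0, "tz": 0, "wx": 0, "wy": 0, "wz": 0}], "jaw": 0.8}}

```text
t: 5.05
tool_pos: [0.4587, -0.134, 0.0551]
orientation: [3.141, -0.006, 2.644]
force: [0.2, -0.2, 0.4]
opening: 0.681
```

```bash
python3 -c "
from lens import *
from cell import env
c=snap('wrist','w5');o=env.get_obs();print(o['tool_pos'],o['opening'],o['force']);lensfit(c,.0205,(180,130,350,244))"

```

```text
[ 0.45869405 -0.1339473   0.05509824] 0.7278438632377104 [-0.15922568  0.27349438 -0.07881433]
lens [ 0.4603 -0.1349] r 0.0287 n 177 rms 0.00015
```

View pics/w5.png

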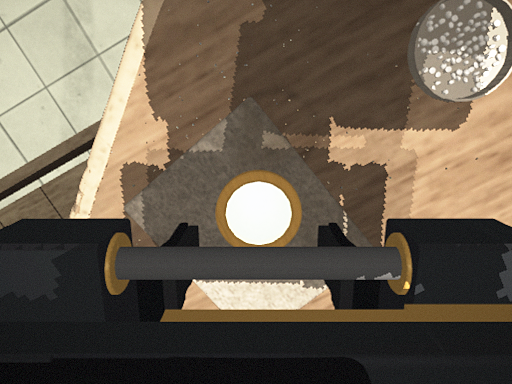

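```bash
python3 go.py .4605 -.1350 .015
```

```text
t 5.1 at [ 0.4587 -0.1339  0.0551] [ 3.1414 -0.0056  2.6444] F [-0.16  0.27 -0.08] op 0.728
shift units [-0.058 -0.002  1.002] turn units [ 0.001 -0.054 -0.002]
```

Emit:
{"method": "arm_command", "body": {"motion": [{"tx": -0.06, "ty": 0, "tz": 0.6, "wx": 0, "wy": -0.05, "wz": 0}, {"tx": 0, "ty": 0, "tz": 0.35, "wx": 0, "wy": 0, "wz": 0}, {"tx": 0, "ty": 0, "tz": 0.1, "wx": 0, "wy": 0, "wz": 0}, {"tx": 0, "ty": 0, "tz": 0, "wx": 0, "wy": 0, "wz": 0}]}}

```text
t: 5.5
tool_pos: [0.4615, -0.1354, 0.0118]
orientation: [3.141, 0.001, 2.645]
force: [1.0, 0.3, -0.0]
opening: 0.797
```

```bash
python3 go.py .4604 -.1350 .009
```

```text
t 5.5 at [ 0.4615 -0.1354  0.0118] [3.1415e+00 9.0000e-04 2.6445e+00] F [ 0.98  0.27 -0.03] op 0.797
shift units [ 0.029 -0.003  0.069] turn units [ 0.001  0.009 -0.001]
```

Emit:
{"method": "arm_command", "body": {"motion": [{"tx": 0.03, "ty": 0, "tz": 0.05, "wx": 0, "wy": 0, "wz": 0}, {"tx": 0, "ty": 0, "tz": 0.02, "wx": 0, "wy": 0, "wz": 0}]}}

```text
t: 5.7
tool_pos: [0.4606, -0.135, 0.0094]
orientation: [3.141, 0.002, 2.645]
force: [-0.6, 0.6, 0.9]
opening: 0.799
```

```bash
python3 go.py .4604 -.1350 .007
```

```text
t 5.7 at [ 0.4606 -0.135   0.0094] [3.1415e+00 1.6000e-03 2.6445e+00] F [-0.55  0.55  0.9 ] op 0.799
shift units [ 0.005 -0.003  0.059] turn units [ 0.001  0.015 -0.001]
```

Emit:
{"method": "arm_command", "body": {"motion": [{"tx": 0, "ty": 0, "tz": 0.06, "wx": 0, "wy": 0, "wz": 0}, {"tx": 0, "ty": 0, "tz": 0, "wx": 0, "wy": 0, "wz": 0}]}}

```text
t: 5.9
tool_pos: [0.4611, -0.1352, 0.0076]
orientation: [3.142, 0.003, 2.645]
force: [-0.4, -0.3, 0.3]
opening: 0.801
```

Emit:
{"method": "arm_command", "body": {"motion": [{"tx": 0, "ty": 0, "tz": 0.05, "wx": 0, "wy": 0, "wz": 0}, {"tx": 0, "ty": 0, "tz": 0, "wx": 0, "wy": 0, "wz": 0}]}}

```text
t: 6.1
tool_pos: [0.4614, -0.1354, 0.0058]
orientation: [3.142, 0.004, 2.645]
force: [-1.1, -0.2, -0.2]
opening: 0.801
```

Emit:
{"method": "arm_command", "body": {"motion": [{"tx": 0, "ty": 0, "tz": 0.05, "wx": 0, "wy": 0.03, "wz": 0}, {"tx": 0, "ty": 0, "tz": 0, "wx": 0, "wy": 0, "wz": 0}]}}

```text
t: 6.3
tool_pos: [0.4616, -0.1355, 0.0038]
orientation: [3.142, 0.001, 2.645]
force: [0.1, 0.2, -0.9]
opening: 0.798
```

Emit:
{"method": "arm_command", "body": {"motion": [{"tx": 0.02, "ty": 0, "tz": 0.05, "wx": 0, "wy": 0.02, "wz": 0}, {"tx": 0, "ty": 0, "tz": 0, "wx": 0, "wy": 0, "wz": 0}]}}

```text
t: 6.5
tool_pos: [0.4609, -0.1351, 0.0017]
orientation: [3.142, -0.001, 2.645]
force: [-0.8, 1.6, 1.1]
opening: 0.8
```

Emit:
{"method": "arm_command", "body": {"motion": [{"tx": 0, "ty": 0, "tz": 0.05, "wx": 0, "wy": 0, "wz": 0}, {"tx": 0, "ty": 0, "tz": 0, "wx": 0, "wy": 0, "wz": 0}]}}

```text
t: 6.7
tool_pos: [0.4608, -0.1351, -0.0006]
orientation: [3.142, -0.001, 2.645]
force: [-0.7, -0.0, -0.2]
opening: 0.798
```

```bash
python3 -c "
from lens import *
c=snap('wrist','w6');lensfit(c,.0205,(180,130,350,244))"; python3 go.py .4604 -.135 .0017

```

```text
lens [ 0.459  -0.1342] r 0.0279 n 150 rms 0.00011
t 6.75 at [ 0.4609 -0.1351 -0.0005] [ 3.1416e+00 -9.0000e-04  2.6447e+00] F [-0.7  -0.21  0.38] op 0.801
shift units [ 0.012 -0.004 -0.055] turn units [ 0.    -0.009  0.001]
```

View pics/w6.png

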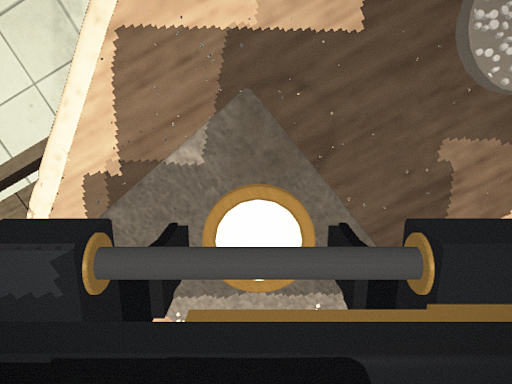

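Emit:
{"method": "arm_command", "body": {"motion": [{"tx": 0, "ty": 0, "tz": -0.06, "wx": 0, "wy": 0, "wz": 0}, {"tx": 0, "ty": 0, "tz": 0, "wx": 0, "wy": 0, "wz": 0}, {"tx": 0, "ty": 0, "tz": 0, "wx": 0, "wy": 0, "wz": 0}], "jaw": 0.72}}

```text
t: 7.05
tool_pos: [0.4609, -0.1351, 0.0021]
orientation: [3.142, -0.001, 2.645]
force: [-0.5, -0.8, -0.5]
opening: 0.724
```

Emit:
{"method": "arm_command", "body": {"motion": [{"tx": 0, "ty": 0, "tz": 0.06, "wx": 0, "wy": 0, "wz": 0}, {"tx": 0, "ty": 0, "tz": 0, "wx": 0, "wy": 0, "wz": 0}]}}

```text
t: 7.25
tool_pos: [0.461, -0.1351, -0.0003]
orientation: [3.142, -0.0, 2.645]
force: [0.1, -0.5, 0.3]
opening: 0.722
```

Emit:
{"method": "arm_command", "body": {"motion": [{"tx": 0, "ty": 0, "tz": 0, "wx": 0, "wy": 0, "wz": 0}, {"tx": 0, "ty": 0, "tz": 0, "wx": 0, "wy": 0, "wz": 0}], "jaw": 0.6}}

```text
t: 7.45
tool_pos: [0.461, -0.1351, -0.0004]
orientation: [3.142, -0.001, 2.645]
force: [0.5, 0.5, -0.1]
opening: 0.634
```

Emit:
{"method": "arm_command", "body": {"motion": [{"tx": 0, "ty": 0, "tz": 0, "wx": 0, "wy": 0, "wz": 0}]}}

```text
t: 7.55
tool_pos: [0.461, -0.1351, -0.0004]
orientation: [3.142, -0.001, 2.645]
force: [-0.0, 0.7, 0.6]
opening: 0.615
```

```bash
python3 -c "
from lens import *
c=snap('wrist','w7');lensfit(c,.0205,(180,130,350,244))"; python3 go.py .4604 -.135 .0017

```

```text
lens [ 0.4581 -0.1337] r 0.0271 n 157 rms 0.00014
t 7.6 at [ 4.609e-01 -1.351e-01 -4.000e-04] [ 3.1416e+00 -7.0000e-04  2.6446e+00] F [-0.02 -0.28 -0.79] op 0.612
shift units [ 0.013 -0.004 -0.053] turn units [ 0.    -0.007  0.   ]
```

View pics/w7.png

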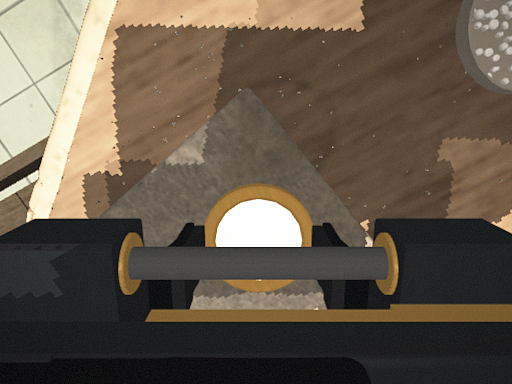

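```bash
python3 -c "
from lens import *
c=load('w7');p=np.array([.461,-.1351,0]);y=np.array([.477,.879,0]);x=np.array([-.879,.477,0])
for z in (.0,.0165,.04,.06):
  for yy in (-.0265,.0265):
    for xx in (.0095,):
      print(z,yy,proj(c,p+y*yy+x*xx+[0,0,z]))
for a in np.radians([0,45,90,135,180,270]): print(proj(c,np.array([.4605,-.135,.021])+.029*(x*np.sin(a)+y*np.cos(a))))
crop(c,'w7c.png',150,170,370,290,3.5)
"
```

```text
0.0 -0.0265 [210.99964347 211.74853113]
0.0 0.0265 [305.901117   211.78126942]
0.0165 -0.0265 [206.77202533 221.19586996]
0.0165 0.0265 [310.27291896 221.22944529]
0.04 -0.0265 [199.2320074  238.04533506]
0.04 0.0265 [318.0696844  238.07952487]
0.06 -0.0265 [190.80052726 256.88692557]
0.06 0.0265 [326.78765071 256.92046951]
[315.56372595 241.01528382]
[300.00330328 201.91578137]
[258.28280551 185.02134236]
[216.52557633 201.88519066]
[200.89091526 240.98302567]
[258.18991813 292.61716932]
```

View pics/w7c.png

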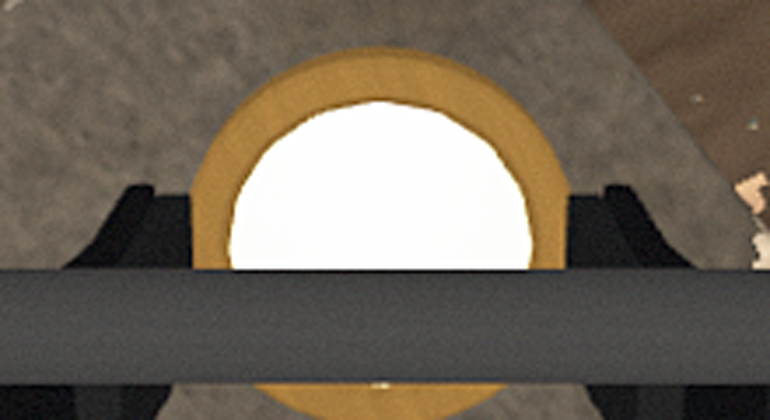

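Emit:
{"method": "arm_command", "body": {"motion": [{"tx": 0, "ty": 0, "tz": 0, "wx": 0, "wy": 0, "wz": 0}, {"tx": 0.01, "ty": 0, "tz": 0, "wx": 0, "wy": 0, "wz": 0}, {"tx": 0, "ty": 0, "tz": 0.1, "wx": 0, "wy": 0, "wz": 0}, {"tx": 0, "ty": 0, "tz": 0, "wx": 0, "wy": 0, "wz": 0}], "jaw": 0.78}}

```text
t: 8.0
tool_pos: [0.4607, -0.1349, -0.0046]
orientation: [3.142, -0.0, 2.645]
force: [0.1, 0.4, 0.8]
opening: 0.768
```

Emit:
{"method": "arm_command", "body": {"motion": [{"tx": 0, "ty": 0, "tz": 0.06, "wx": 0, "wy": 0, "wz": 0}, {"tx": 0, "ty": 0, "tz": 0, "wx": 0, "wy": 0, "wz": 0}]}}

```text
t: 8.2
tool_pos: [0.4606, -0.1349, -0.0074]
orientation: [3.142, -0.001, 2.645]
force: [-0.1, -0.1, -0.5]
opening: 0.782
```

Emit:
{"method": "arm_command", "body": {"motion": [{"tx": 0, "ty": 0, "tz": 0.04, "wx": 0, "wy": 0, "wz": 0}, {"tx": 0, "ty": 0, "tz": 0, "wx": 0, "wy": 0, "wz": 0}]}}

```text
t: 8.4
tool_pos: [0.4605, -0.1349, -0.0092]
orientation: [3.142, -0.001, 2.645]
force: [-0.1, -0.1, -0.5]
opening: 0.778
```

Emit:
{"method": "arm_command", "body": {"motion": [{"tx": 0, "ty": 0, "tz": 0.03, "wx": 0, "wy": 0, "wz": 0}, {"tx": 0, "ty": 0, "tz": 0, "wx": 0, "wy": 0, "wz": 0}]}}

```text
t: 8.6
tool_pos: [0.4605, -0.1349, -0.0106]
orientation: [3.142, -0.001, 2.645]
force: [0.5, 0.1, -0.6]
opening: 0.775
```

```bash
python3 -c "
from lens import *
c=snap('wrist','w8');lensfit(c,.0205,(180,130,350,244))
crop(c,'w8c.png',150,170,370,290,3.5)"

```

```text
lens [ 0.4585 -0.1339] r 0.0276 n 141 rms 9e-05
```

View pics/w8c.png

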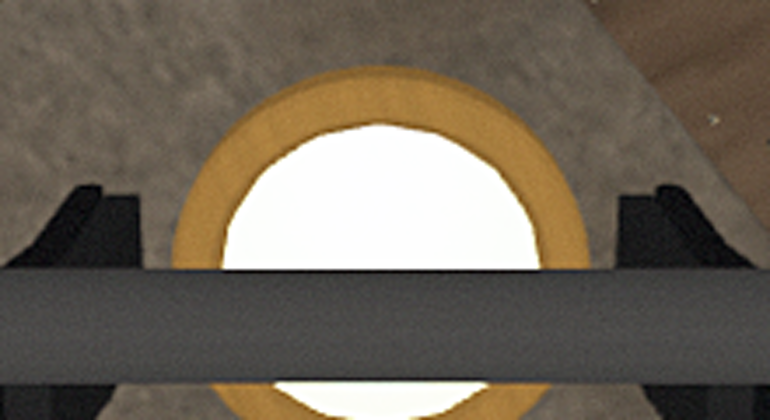

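Emit:
{"method": "arm_command", "body": {"motion": [{"tx": 0, "ty": 0, "tz": 0, "wx": 0, "wy": 0, "wz": 0}, {"tx": 0, "ty": 0, "tz": 0, "wx": 0, "wy": 0, "wz": 0}, {"tx": 0, "ty": 0, "tz": 0, "wx": 0, "wy": 0, "wz": 0}], "jaw": 0.6}}

```text
t: 8.95
tool_pos: [0.4607, -0.135, -0.0104]
orientation: [3.142, -0.0, 2.645]
force: [0.2, -0.1, 0.2]
opening: 0.657
```

```bash
python3 -c "
from lens import *
c=snap('wrist','w9');lensfit(c,.0205,(180,130,350,244))
crop(c,'w9c.png',150,170,370,290,3.5)"
python3 go.py .4604 -.135 -.01
```

```text
lens [ 0.4583 -0.1341] r 0.0275 n 138 rms 9e-05
t 9.0 at [ 0.4607 -0.135  -0.0104] [ 3.1416e+00 -5.0000e-04  2.6446e+00] F [0.3  0.73 0.33] op 0.656
shift units [ 0.005 -0.004 -0.011] turn units [ 0.    -0.005  0.   ]
```

View pics/w9c.png

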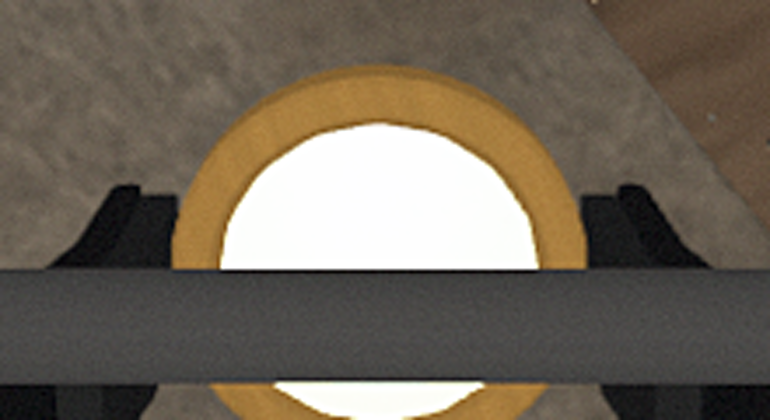

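Emit:
{"method": "arm_command", "body": {"motion": [{"tx": 0, "ty": 0, "tz": 0, "wx": 0, "wy": 0, "wz": 0}, {"tx": 0, "ty": 0, "tz": 0, "wx": 0, "wy": 0, "wz": 0}, {"tx": 0, "ty": 0, "tz": -0.15, "wx": 0, "wy": 0, "wz": 0}, {"tx": 0, "ty": 0, "tz": -0.4, "wx": 0, "wy": 0, "wz": 0}, {"tx": 0, "ty": 0, "tz": -0.4, "wx": 0, "wy": 0, "wz": 0}], "jaw": 0.4}}

```text
t: 9.5
tool_pos: [0.4589, -0.134, 0.0272]
orientation: [3.141, -0.006, 2.644]
force: [0.5, -0.8, 0.0]
opening: 0.661
```

```bash
python3 -c "
from lens import *
from cell import env
c=snap('wrist','w10');p=env.get_obs()['tool_pos'];q=lensfit(c,p[2]+.031,(180,130,350,244));print('off',q-p[:2])
crop(c,'w10c.png',100,130,420,290,2.5)"
python3 go.py .4604 -.135 .14
```

```text
lens [ 0.456  -0.1329] r 0.0272 n 141 rms 9e-05
off [-0.00410522  0.00171039]
t 9.55 at [ 0.4601 -0.1346  0.0293] [ 3.1415e+00 -2.4000e-03  2.6447e+00] F [-0.65  0.29  0.69] op 0.659
shift units [-0.004 -0.004 -2.768] turn units [ 0.    -0.023  0.001]
```

View pics/w10c.png

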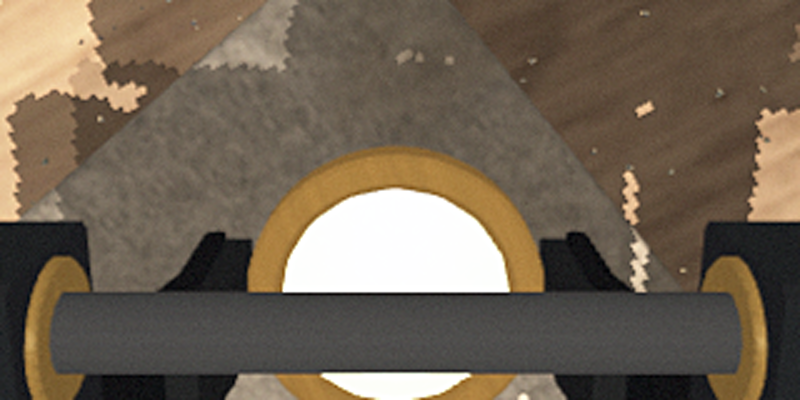

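Emit:
{"method": "arm_command", "body": {"motion": [{"tx": 0, "ty": 0, "tz": -0.6, "wx": 0, "wy": 0, "wz": 0}, {"tx": 0, "ty": 0, "tz": -0.8, "wx": 0, "wy": 0, "wz": 0}, {"tx": 0, "ty": 0.1, "tz": -0.8, "wx": 0, "wy": 0, "wz": 0}, {"tx": -0.1, "ty": 0.4, "tz": -0.4, "wx": 0, "wy": 0, "wz": 0}, {"tx": -0.2, "ty": 0.6, "tz": 0, "wx": 0, "wy": 0, "wz": 0}]}}

```text
t: 10.05
tool_pos: [0.4902, -0.1021, 0.1376]
orientation: [-3.141, -0.004, 2.641]
force: [0.9, -0.7, -1.0]
opening: 0.656
```

Emit:
{"method": "arm_command", "body": {"motion": [{"tx": -0.25, "ty": 0.8, "tz": 0, "wx": 0, "wy": 0, "wz": 0}, {"tx": -0.25, "ty": 0.8, "tz": 0, "wx": 0, "wy": 0, "wz": 0}, {"tx": -0.25, "ty": 0.8, "tz": 0, "wx": 0, "wy": 0, "wz": 0}, {"tx": -0.25, "ty": 0.6, "tz": 0, "wx": 0, "wy": 0, "wz": 0}, {"tx": 0, "ty": 0.3, "tz": 0, "wx": 0, "wy": 0, "wz": 0}]}}

```text
t: 10.55
tool_pos: [0.5927, -0.0014, 0.1388]
orientation: [3.141, -0.0, 2.64]
force: [-0.7, -0.4, -0.4]
opening: 0.655
```

```bash
python3 go.py .6164 .0255 .12
```

```text
t 10.55 at [ 0.5927 -0.0014  0.1388] [ 3.1410e+00 -2.0000e-04  2.6396e+00] F [-0.74 -0.42 -0.35] op 0.655
shift units [-0.196  0.873  0.469] turn units [ 0.006 -0.002 -0.047]
```

Emit:
{"method": "arm_command", "body": {"motion": [{"tx": -0.1, "ty": 0.5, "tz": 0, "wx": 0, "wy": 0, "wz": -0.05}, {"tx": -0.09, "ty": 0.3, "tz": 0, "wx": 0, "wy": 0, "wz": 0}, {"tx": 0, "ty": 0.05, "tz": 0.2, "wx": 0, "wy": 0, "wz": 0}, {"tx": 0, "ty": 0, "tz": 0, "wx": 0, "wy": 0, "wz": 0}]}}

```text
t: 10.95
tool_pos: [0.6128, 0.0268, 0.1285]
orientation: [-3.139, -0.006, 2.647]
force: [-0.5, -0.0, -0.9]
opening: 0.656
```

```bash
python3 go.py .6164 .0255 .1; python3 -c "
from lens import *
snap('wrist','w11');snap('top','t1');snap('scene','s1')"
```

```text
t 10.95 at [0.6128 0.0268 0.1285] [-3.1389 -0.0058  2.6472] F [-0.45 -0.02 -0.9 ] op 0.656
shift units [-0.099  0.015  0.713] turn units [-0.026 -0.055  0.025]
```

View pics/w11.png

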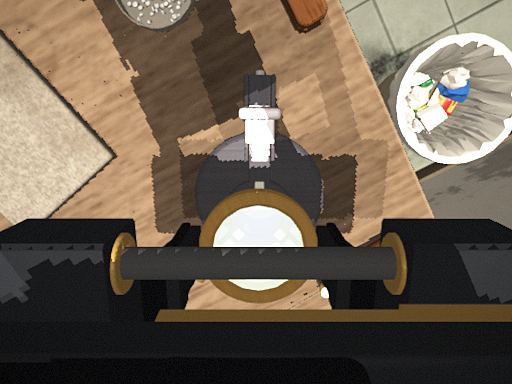

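```bash
python3 -c "
from lens import *
c=load('w11');crop(c,'w11c.png',190,60,330,210,4)
s=np.load('stand.npy');f=s[2];Rm=np.array([[np.cos(f),-np.sin(f)],[np.sin(f),np.cos(f)]])
st=lambda x,y,z:proj(c,[*(s[:2]+Rm@[x,y]),z])
print('plate rear',st(-79,-13,.102),st(-79,13,.102),'lip',st(-43,-10,.079),st(-43,10,.079),'pad',st(-26,0,.064),st(-19,0,.064))
o=[.6128,.0268];print(lensfit(c,.1285+.031,(180,130,350,244))-o)"
```

```text
plate rear [ 494.24888145 1615.2222208 ] [  13.19453043 1610.97509357] lip [ 598.0313603 1633.5845608] [ -90.26313761 1627.46183635] pad [ 253.32414988 1657.33320622] [ 253.2288268  1681.03887893]
lens [0.6107 0.0277] r 0.0273 n 124 rms 6e-05
[-0.00210988  0.00094406]
```

View pics/w11c.png

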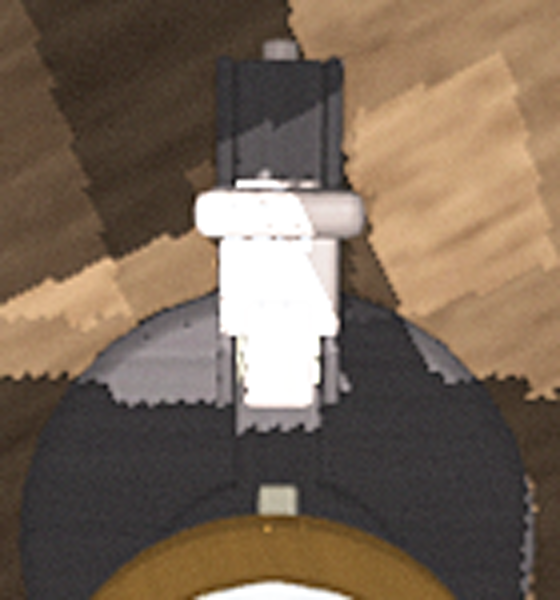

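```bash
python3 -c "
from lens import *
c=load('w11')
s=np.load('stand.npy');f=s[2];Rm=np.array([[np.cos(f),-np.sin(f)],[np.sin(f),np.cos(f)]])
st=lambda x,y,z:((proj(c,[*(s[:2]+Rm@[x/1e3,y/1e3]),z])-[190,60])*4).round(0)
print('plate rear',st(-79,-13,.102),st(-79,13,.102),'lip',st(-43,-10,.079),st(-43,10,.079),'pad',st(-26,0,.064),st(-19,0,.064))
for z in (.064,):
  q=onz(c,(190+278/4,60+486/4),z)[:2];print('pad edge stand',Rm.T@(q-s[:2])*1000)
for n,p,z in (('platerear',(280,190),.102),('lip',(278,406),.079)):
  q=onz(c,(190+p[0]/4,60+p[1]/4),z)[:2];print(n,Rm.T@(q-s[:2])*1000)
"
```

```text
plate rear [192. 194.] [366. 194.] lip [219. 411.] [336. 411.] pad [277. 490.] [277. 527.]
pad edge stand [-26.72399657   0.17834067]
platerear [-79.56025154   0.16465077]
lip [-43.81141416   0.07092265]
```

```bash
python3 -c "
from lens import *
for n,t in (('w2',(.4567,-.1377)),('w5',(.4587,-.1339)),('w3',(.4603,-.1347)),('w6',(.4609,-.1351)),('w8',(.4605,-.1349)),('w9',(.4607,-.135))):
  c=load(n)
  for z in (.0205,.0125): print(n,z,c['origin'][2]);q=lensfit(c,z,(180,130,350,244))
"
cat > edge.py <<'E'
E

```

```text
w2 0.0205 0.24868166353939597
lens [ 0.4603 -0.1349] r 0.0286 n 184 rms 0.00017
w2 0.0125 0.24868166353939597
lens [ 0.4625 -0.136 ] r 0.0296 n 184 rms 0.00018
w5 0.0205 0.24023573788954955
lens [ 0.4603 -0.1349] r 0.0287 n 177 rms 0.00015
w5 0.0125 0.24023573788954955
lens [ 0.4625 -0.136 ] r 0.0297 n 177 rms 0.00015
w3 0.0205 0.19902385197580483
lens [ 0.4595 -0.1345] r 0.0283 n 163 rms 0.00013
w3 0.0125 0.19902385197580483
lens [ 0.4621 -0.1358] r 0.0296 n 161 rms 0.00013
w6 0.0205 0.1842411325242165
lens [ 0.459  -0.1342] r 0.0279 n 150 rms 0.00011
w6 0.0125 0.1842411325242165
lens [ 0.4618 -0.1356] r 0.0293 n 150 rms 0.00011
w8 0.0205 0.1742663603694506
lens [ 0.4585 -0.1339] r 0.0276 n 141 rms 9e-05
w8 0.0125 0.1742663603694506
lens [ 0.4614 -0.1355] r 0.029 n 140 rms 9e-05
w9 0.0205 0.17437405634752434
lens [ 0.4583 -0.1341] r 0.0275 n 138 rms 9e-05
w9 0.0125 0.17437405634752434
lens [ 0.4612 -0.1357] r 0.0289 n 136 rms 9e-05
```

```bash
python3 go.py .6156 .0260 .066
```

```text
t 11.1 at [0.614  0.0261 0.1299] [-3.1401e+00 -3.1000e-03  2.6461e+00] F [ 0.46  0.26 -1.23] op 0.663
shift units [-0.042  0.02   1.597] turn units [-0.015 -0.029  0.015]
```

Emit:
{"method": "arm_command", "body": {"motion": [{"tx": -0.04, "ty": 0.02, "tz": 0.4, "wx": -0.01, "wy": -0.03, "wz": 0.01}, {"tx": 0, "ty": 0, "tz": 0.5, "wx": 0, "wy": 0, "wz": 0}, {"tx": 0, "ty": 0, "tz": 0.4, "wx": 0, "wy": 0, "wz": 0}, {"tx": 0, "ty": 0, "tz": 0, "wx": 0, "wy": 0, "wz": 0}, {"tx": 0, "ty": 0, "tz": 0, "wx": 0, "wy": 0, "wz": 0}]}}

```text
t: 11.6
tool_pos: [0.6156, 0.022, 0.0788]
orientation: [-3.141, 0.003, 2.64]
force: [0.1, -0.0, -1.6]
opening: 0.664
```

```bash
python3 go.py .6156 .0260 .064
```

```text
t 11.6 at [0.6156 0.022  0.0788] [-3.1413  0.0033  2.6402] F [ 0.1  -0.01 -1.58] op 0.664
shift units [0.05  0.089 0.371] turn units [-0.003  0.031 -0.042]
```

Emit:
{"method": "arm_command", "body": {"motion": [{"tx": 0.05, "ty": 0.09, "tz": 0.15, "wx": 0, "wy": 0.03, "wz": -0.04}, {"tx": 0, "ty": 0, "tz": 0.15, "wx": 0, "wy": 0, "wz": 0}, {"tx": 0, "ty": 0, "tz": 0, "wx": 0, "wy": 0, "wz": 0}]}}

```text
t: 11.9
tool_pos: [0.6168, 0.0256, 0.0683]
orientation: [3.141, 0.003, 2.644]
force: [-0.8, 0.2, -0.8]
opening: 0.657
```

```bash
python3 go.py .6156 .0260 .0576;python3 -c "
from h import *
c=snap('wrist','w12');crop(c,'w12c.png',150,90,370,250,3.6)"
```

```text
t 11.9 at [0.6168 0.0256 0.0683] [3.1407 0.0033 2.6439] F [-0.79  0.21 -0.78] op 0.657
shift units [ 0.032 -0.005  0.267] turn units [ 0.008  0.031 -0.006]
```

View pics/w12c.png

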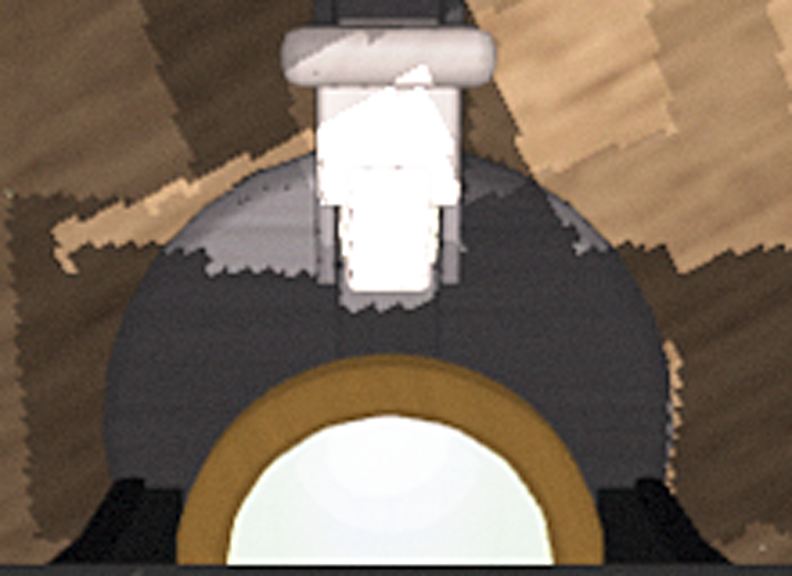

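```bash
cat > rear.py <<'E'
from h import *
s=np.load('stand.npy');f=s[2];Rm=np.array([[np.cos(f),-np.sin(f)],[np.sin(f),np.cos(f)]])
def S(c,p,z): return (Rm.T@(onz(c,p,z)[:2]-s[:2])*1000).round(2)
def T(p): return (Rm.T@(np.array(p)-s[:2])*1000).round(2)
E
python3 -c "
from rear import *
c=load('w12')
print(T((.6168,.0256)),S(c,(258.3,188.3),.0907),'lip',S(c,(150+388/3.6,90+292/3.6),.079),'plate',S(c,(150+388/3.6,90+27/3.6),.102))
c=load('w9');print(S(c,(258.3,170+66/3.5),.012),T((.4607,-.135)))
"
```

```text
[-9.39  0.25] [-37.56   0.16] lip [-43.82  -0.08] plate [-79.56  -0.09]
[ -97.89 -215.43] [ -70.02 -215.35]
```

Emit:
{"method": "arm_command", "body": {"motion": [{"tx": 0.05, "ty": 0, "tz": 0.1, "wx": 0.01, "wy": 0.03, "wz": 0}, {"tx": 0, "ty": 0, "tz": 0.1, "wx": 0, "wy": 0, "wz": 0}, {"tx": 0, "ty": 0, "tz": 0, "wx": 0, "wy": 0, "wz": 0}]}}

```text
t: 12.25
tool_pos: [0.6158, 0.0268, 0.0607]
orientation: [3.141, 0.002, 2.644]
force: [-0.3, -0.2, -0.6]
opening: 0.659
```

```bash
python3 go.py .6151 .0262 .0476
```

```text
t 12.25 at [0.6158 0.0268 0.0607] [3.1410e+00 1.9000e-03 2.6443e+00] F [-0.34 -0.21 -0.59] op 0.659
shift units [ 0.009 -0.021  0.329] turn units [ 0.006  0.019 -0.003]
```

Emit:
{"method": "arm_command", "body": {"motion": [{"tx": 0.015, "ty": -0.02, "tz": 0.1, "wx": 0, "wy": 0.02, "wz": 0}, {"tx": 0, "ty": 0, "tz": 0.1, "wx": 0, "wy": 0, "wz": 0}, {"tx": 0, "ty": 0, "tz": 0, "wx": 0, "wy": 0, "wz": 0}]}}

```text
t: 12.55
tool_pos: [0.6148, 0.0264, 0.052]
orientation: [3.141, -0.0, 2.644]
force: [0.1, 0.3, -0.3]
opening: 0.658
```

```bash
python3 go.py .6151 .0262 .0426;python3 -c "
from h import *
c=snap('wrist','w13');crop(c,'w13c.png',150,90,370,250,3.6)"
```

```text
t 12.55 at [0.6148 0.0264 0.052 ] [ 3.1410e+00 -3.0000e-04  2.6444e+00] F [ 0.08  0.29 -0.28] op 0.658
shift units [-0.008 -0.     0.235] turn units [ 0.005 -0.003 -0.002]
```

View pics/w13c.png

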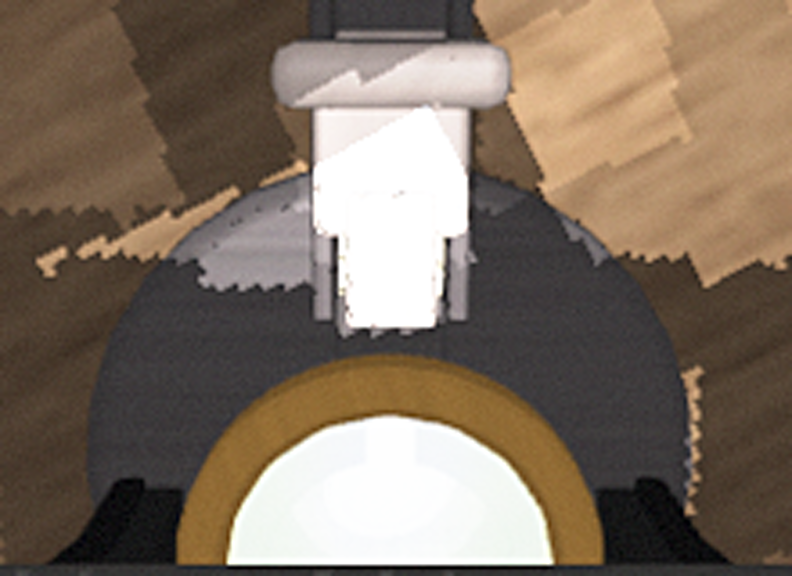

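```bash
python3 -c "
from rear import *
c=load('w13')
print(T((.6148,.0264)),S(c,(258.3,188.3),.0744),'lip',S(c,(150+390/3.6,90+328/3.6),.079))
"
```

```text
[-11.53  -0.  ] [-39.58  -0.13] lip [-44.1   -0.12]
```

Emit:
{"method": "arm_command", "body": {"motion": [{"tx": -0.01, "ty": 0, "tz": 0.08, "wx": 0, "wy": 0, "wz": 0}, {"tx": 0, "ty": 0, "tz": 0.05, "wx": 0, "wy": 0, "wz": 0}, {"tx": 0, "ty": 0, "tz": 0, "wx": 0, "wy": 0, "wz": 0}]}}

```text
t: 12.9
tool_pos: [0.6156, 0.0261, 0.0467]
orientation: [3.141, 0.0, 2.644]
force: [-0.3, -0.2, -1.5]
opening: 0.651
```

```bash
python3 go.py .6151 .0262 .0426
```

```text
t 12.9 at [0.6156 0.0261 0.0467] [3.1408e+00 4.0000e-04 2.6444e+00] F [-0.33 -0.22 -1.5 ] op 0.651
shift units [ 0.013 -0.003  0.102] turn units [ 0.007  0.004 -0.002]
```

Gap to the jaw lip is 4.5 mm, so the lens is clear. I'll lower it the last 5 mm in small steps.

Emit:
{"method": "arm_command", "body": {"motion": [{"tx": 0, "ty": 0, "tz": 0.05, "wx": 0, "wy": 0, "wz": 0}, {"tx": 0, "ty": 0, "tz": 0.02, "wx": 0, "wy": 0, "wz": 0}, {"tx": 0, "ty": 0, "tz": 0, "wx": 0, "wy": 0, "wz": 0}]}}

```text
t: 13.2
tool_pos: [0.6157, 0.026, 0.0437]
orientation: [3.141, 0.001, 2.644]
force: [0.7, 0.3, -1.5]
opening: 0.654
```

Emit:
{"method": "arm_command", "body": {"motion": [{"tx": 0, "ty": 0, "tz": 0.02, "wx": 0, "wy": 0, "wz": 0}, {"tx": 0, "ty": 0, "tz": 0, "wx": 0, "wy": 0, "wz": 0}]}}

```text
t: 13.4
tool_pos: [0.6157, 0.0261, 0.0429]
orientation: [3.141, 0.001, 2.644]
force: [-0.3, -0.2, -1.9]
opening: 0.657
```

Emit:
{"method": "arm_command", "body": {"motion": [{"tx": 0, "ty": 0, "tz": 0.025, "wx": 0, "wy": 0, "wz": 0}, {"tx": 0, "ty": 0, "tz": 0, "wx": 0, "wy": 0, "wz": 0}]}}

```text
t: 13.6
tool_pos: [0.6158, 0.026, 0.0419]
orientation: [3.141, 0.001, 2.644]
force: [0.3, -0.2, -0.9]
opening: 0.658
```

Emit:
{"method": "arm_command", "body": {"motion": [{"tx": 0, "ty": 0, "tz": 0.02, "wx": 0, "wy": 0, "wz": 0}, {"tx": 0, "ty": 0, "tz": 0, "wx": 0, "wy": 0, "wz": 0}]}}

```text
t: 13.8
tool_pos: [0.6161, 0.026, 0.0417]
orientation: [3.14, 0.002, 2.644]
force: [0.5, -0.4, -1.2]
opening: 0.654
```

Emit:
{"method": "arm_command", "body": {"motion": [{"tx": 0.01, "ty": 0, "tz": 0.03, "wx": 0, "wy": 0.02, "wz": 0}, {"tx": 0, "ty": 0, "tz": 0, "wx": 0, "wy": 0, "wz": 0}]}}

```text
t: 14.0
tool_pos: [0.6164, 0.026, 0.0418]
orientation: [3.14, 0.001, 2.645]
force: [-0.1, 0.3, -0.7]
opening: 0.656
```

Emit:
{"method": "arm_command", "body": {"motion": [{"tx": 0.02, "ty": 0, "tz": 0.04, "wx": 0, "wy": 0, "wz": 0}, {"tx": 0, "ty": 0, "tz": 0, "wx": 0, "wy": 0, "wz": 0}]}}

```text
t: 14.2
tool_pos: [0.6169, 0.026, 0.0417]
orientation: [3.139, 0.004, 2.645]
force: [-0.5, 0.8, -0.5]
opening: 0.657
```

```bash
python3 go.py .6151 .0262 .0416;python3 -c "
from h import *
c=snap('wrist','w14');crop(c,'w14c.png',150,90,370,250,3.6)"
```

```text
t 14.2 at [0.6169 0.026  0.0417] [3.1395 0.0039 2.6449] F [-0.46  0.75 -0.51] op 0.657
shift units [ 0.042 -0.016  0.003] turn units [0.02  0.037 0.003]
```

View pics/w14c.png

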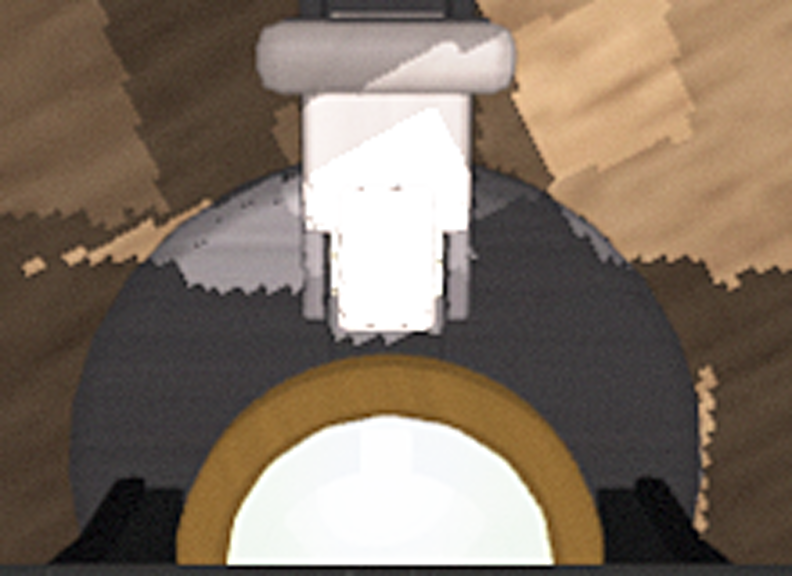

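Emit:
{"method": "arm_command", "body": {"motion": [{"tx": 0, "ty": 0, "tz": 0, "wx": 0, "wy": 0, "wz": 0}, {"tx": 0, "ty": 0, "tz": 0, "wx": 0, "wy": 0, "wz": 0}, {"tx": 0, "ty": 0, "tz": 0, "wx": 0, "wy": 0, "wz": 0}, {"tx": 0, "ty": 0, "tz": 0, "wx": 0, "wy": 0, "wz": 0}], "jaw": 0.85}}

```text
t: 14.65
tool_pos: [0.6165, 0.0261, 0.0405]
orientation: [3.14, 0.003, 2.645]
force: [-0.2, 0.4, -0.2]
opening: 0.838
```

```bash
python3 go.py .6151 .0262 .0416;python3 -c "
from h import *
c=snap('wrist','w15');crop(c,'w15c.png',130,90,390,250,3)"
```

```text
t 14.65 at [0.6165 0.0261 0.0405] [3.1397e+00 2.6000e-03 2.6447e+00] F [-0.2   0.41 -0.16] op 0.838
shift units [ 0.031 -0.015 -0.027] turn units [0.018 0.025 0.001]
```

View pics/w15c.png

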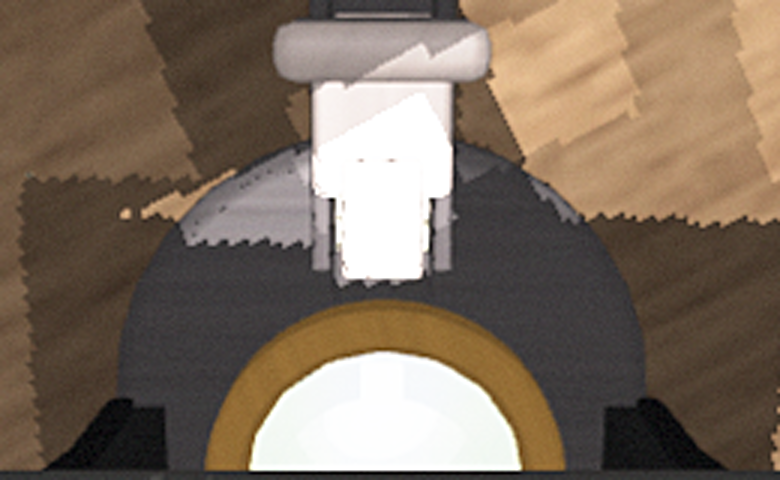

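Emit:
{"method": "arm_command", "body": {"motion": [{"tx": 0.0, "ty": 0, "tz": -0.15, "wx": 0.02, "wy": 0.02, "wz": 0}, {"tx": 0, "ty": 0, "tz": -0.5, "wx": 0, "wy": 0, "wz": 0}, {"tx": 0, "ty": 0, "tz": -0.8, "wx": 0, "wy": 0, "wz": 0}, {"tx": 0, "ty": 0, "tz": -0.8, "wx": 0, "wy": 0, "wz": 0}, {"tx": 0, "ty": 0, "tz": -0.3, "wx": 0, "wy": 0, "wz": 0}]}}

```text
t: 15.2
tool_pos: [0.6144, 0.0264, 0.1436]
orientation: [-3.138, -0.007, 2.644]
force: [1.0, 0.1, 0.0]
opening: 0.853
```

```bash
python3 go.py .5460 .0638 .14;python3 -c "
from h import *
c=snap('wrist','w16');s=snap('scene','s2');crop(s,'s2c.png',190,140,260,200,8)"
```

```text
t 15.2 at [0.6144 0.0264 0.1436] [-3.1384 -0.007   2.6445] F [1.05 0.14 0.  ] op 0.853
shift units [1.947 0.006 0.105] turn units [-0.03  -0.067 -0.001]
```

View pics/w16.png

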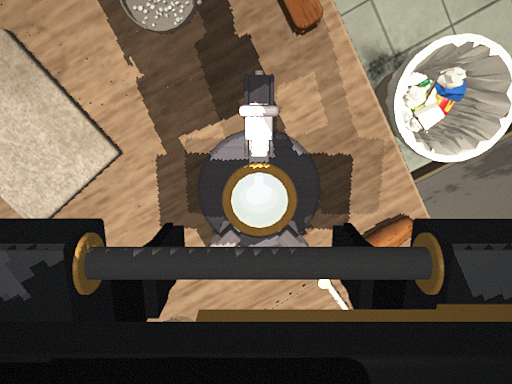

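View pics/s2c.png

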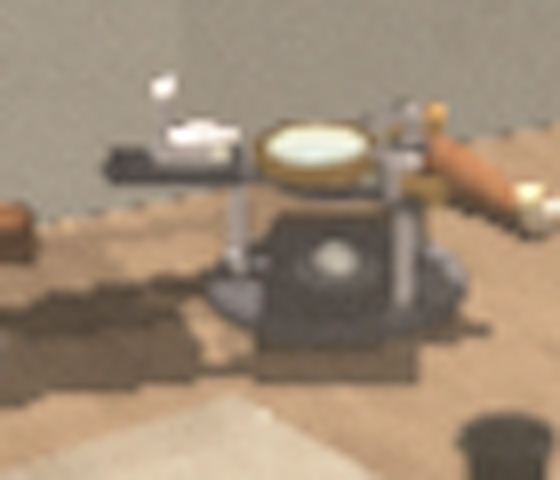

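```bash
python3 -c "
from lens import *
from rear import T
c=load('w16')
q=lensfit(c,.073,(200,155,320,246));print(T(q))
crop(c,'w16c.png',190,90,330,246,3.8)"
```

```text
lens [0.6168 0.0256] r 0.0284 n 180 rms 0.00016
[-9.41  0.29]
```

View pics/w16c.png

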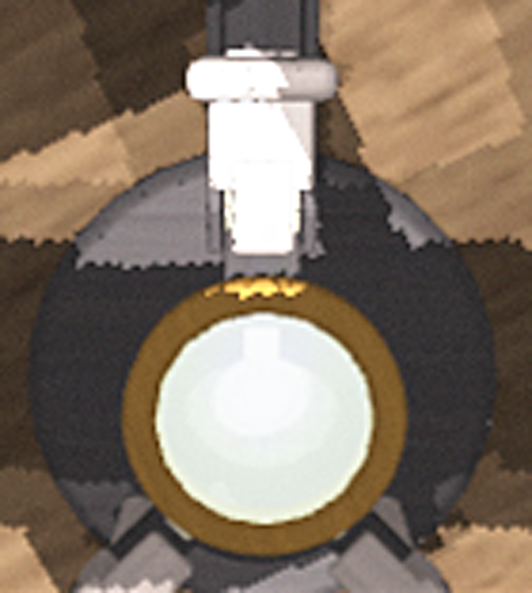

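Emit:
{"method": "arm_command", "body": {"motion": [{"tx": 0.5, "ty": 0, "tz": 0, "wx": -0.03, "wy": -0.06, "wz": 0}, {"tx": 0.7, "ty": 0, "tz": 0, "wx": 0, "wy": 0, "wz": 0}, {"tx": 0.7, "ty": 0, "tz": 0, "wx": 0, "wy": 0, "wz": 0}, {"tx": 0.3, "ty": 0, "tz": 0, "wx": 0, "wy": 0, "wz": 0}, {"tx": 0, "ty": 0, "tz": 0, "wx": 0, "wy": 0, "wz": 0}], "jaw": 0, "force": 20}}

```text
t: 15.8
tool_pos: [0.5306, 0.0691, 0.1362]
orientation: [-3.137, -0.01, 2.643]
force: [0.4, -1.0, 0.8]
opening: 0.481
```

```bash
python3 go.py .5360 .0691 .074
```

```text
t 15.8 at [0.5306 0.0691 0.1362] [-3.1372 -0.0097  2.643 ] F [ 0.38 -1.01  0.81] op 0.481
shift units [-0.134  0.071  1.554] turn units [-0.042 -0.092 -0.015]
```

Emit:
{"method": "arm_command", "body": {"motion": [{"tx": -0.05, "ty": 0.07, "tz": 0, "wx": -0.04, "wy": -0.09, "wz": -0.01}, {"tx": 0, "ty": 0, "tz": 0.4, "wx": 0, "wy": 0, "wz": 0}, {"tx": 0, "ty": 0, "tz": 0.4, "wx": 0, "wy": 0, "wz": 0}, {"tx": 0, "ty": 0, "tz": 0, "wx": 0, "wy": 0, "wz": 0}, {"tx": 0, "ty": 0, "tz": 0, "wx": 0, "wy": 0, "wz": 0}]}}

```text
t: 16.3
tool_pos: [0.5416, 0.0684, 0.1025]
orientation: [3.139, 0.009, 2.643]
force: [-0.2, -0.4, -0.4]
opening: 0.044
```

```bash
python3 go.py .5360 .0691 .074;python3 -c "
from h import *
c=snap('wrist','w17');s=snap('scene','s3');crop(s,'s3c.png',170,110,270,200,7)"
```

```text
t 16.3 at [0.5416 0.0684 0.1025] [3.1387 0.0085 2.6427] F [-0.19 -0.39 -0.39] op 0.044
shift units [ 0.138 -0.054  0.711] turn units [ 0.028  0.081 -0.018]
```

View pics/w17.png

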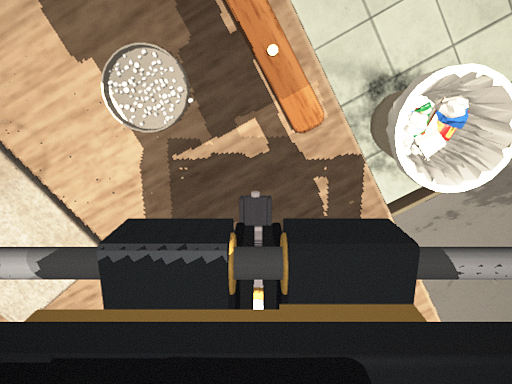

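View pics/s3c.png

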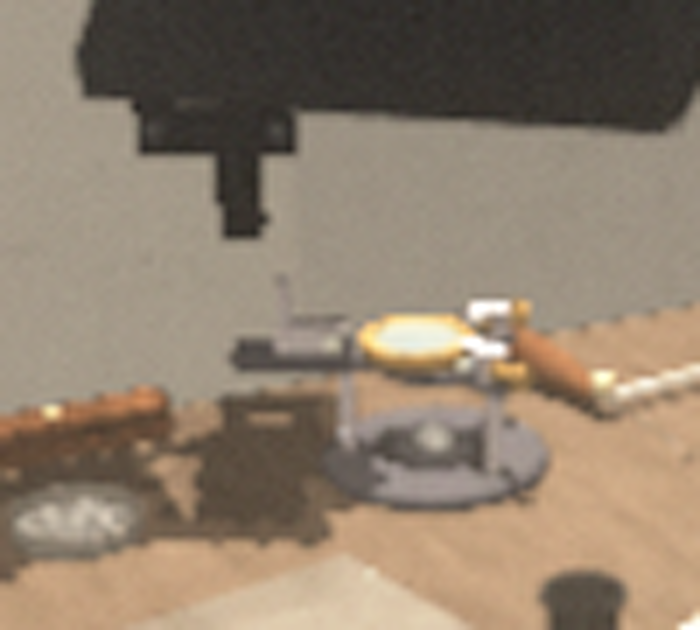

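```bash
python3 -c "
from rear import *
c=load('s3')
for z in (.0925,.1025,.1125,.1225,.13): print(z,proj(c,[.5416,.0684,z]))
print(T((.5416,.0684)), proj(c,[*(s[:2]+Rm@[-.079,0]),.102]))
"
```

```text
0.0925 [204.90253057 152.19991629]
0.1025 [204.78419385 149.58624384]
0.1125 [204.66522291 146.95856357]
0.1225 [204.54561263 144.31676257]
0.13 [204.45548226 142.32607648]
[-95.9    2.01] [209.46309772 149.94039384]
```

```bash
python3 go.py .5397 .0672 .058
```

```text
t 16.4 at [0.5414 0.0685 0.1029] [3.1386 0.0086 2.6427] F [ 0.88 -0.76  0.22] op 0.019
shift units [ 0.03  -0.052  1.121] turn units [ 0.029  0.083 -0.018]
```

Emit:
{"method": "arm_command", "body": {"motion": [{"tx": 0.1, "ty": -0.05, "tz": 0.2, "wx": 0.03, "wy": 0.08, "wz": -0.02}, {"tx": 0.05, "ty": 0, "tz": 0.3, "wx": 0, "wy": 0, "wz": 0}, {"tx": 0, "ty": 0, "tz": 0.3, "wx": 0, "wy": 0, "wz": 0}, {"tx": 0, "ty": 0, "tz": 0.1, "wx": 0, "wy": 0, "wz": 0}, {"tx": 0, "ty": 0, "tz": 0, "wx": 0, "wy": 0, "wz": 0}]}}

```text
t: 16.9
tool_pos: [0.5367, 0.0692, 0.0665]
orientation: [3.14, 0.004, 2.645]
force: [-0.3, 0.3, -0.4]
opening: 0.005
```

```bash
python3 go.py .5397 .0672 .058
```

```text
t 16.9 at [0.5367 0.0692 0.0665] [3.1403 0.0035 2.645 ] F [-0.34  0.25 -0.43] op 0.005
shift units [-0.088 -0.009  0.212] turn units [0.012 0.034 0.004]
```

Emit:
{"method": "arm_command", "body": {"motion": [{"tx": 0, "ty": -0.01, "tz": 0.12, "wx": 0.01, "wy": 0.03, "wz": 0}, {"tx": 0, "ty": 0, "tz": 0.08, "wx": 0, "wy": 0, "wz": 0}, {"tx": 0, "ty": 0, "tz": 0, "wx": 0, "wy": 0, "wz": 0}]}}

```text
t: 17.2
tool_pos: [0.5371, 0.0688, 0.0582]
orientation: [3.141, 0.001, 2.645]
force: [0.5, -0.1, -0.2]
opening: 0.003
```

```bash
python3 go.py .5397 .0672 .058;python3 -c "
from h import *
s=snap('scene','s4');crop(s,'s4c.png',170,110,270,200,7)"
```

```text
t 17.2 at [0.5371 0.0688 0.0582] [3.1410e+00 1.1000e-03 2.6451e+00] F [ 0.46 -0.09 -0.23] op 0.003
shift units [-0.075 -0.003  0.006] turn units [0.005 0.01  0.005]
```

View pics/s4c.png

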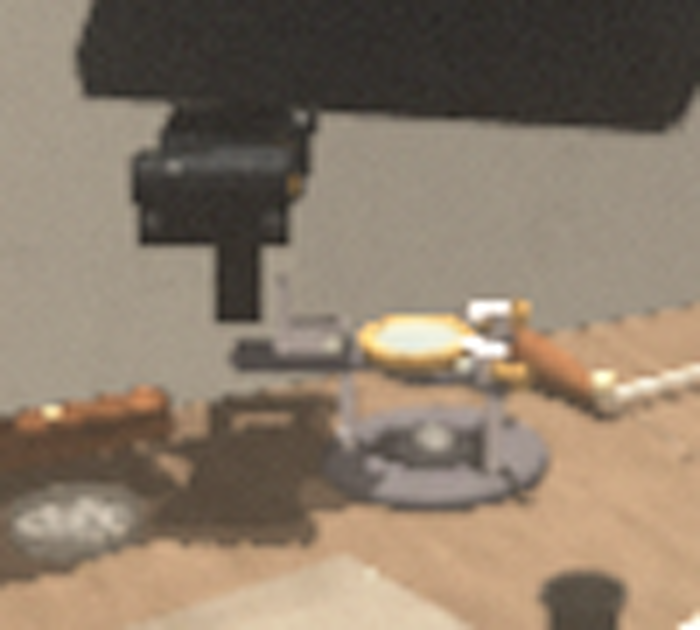

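```bash
cat > st.py <<'E'
from rear import *
from cell import env
o=env.get_obs();F=o['force'];u=Rm.T@F[:2]
print("t",round(o['t'],2),"TCP stand",T(o['tool_pos'][:2]),"z",o['tool_pos'][2].round(4),"Fx_s",u.round(2),"Fz",F[2].round(2),"rpy",o['orientation'].round(4), 'tau',o['joint_torque'].round(2))
E
python3 st.py
```

```text
t 17.25 TCP stand [-99.86   0.24] z 0.0584 Fx_s [-0.05  0.53] Fz 0.57 rpy [3.1409e+00 1.4000e-03 2.6451e+00] tau [ 1.000e-02 -4.068e+01 -1.019e+01 -0.000e+00  8.000e-02 -0.000e+00]
```

Emit:
{"method": "arm_command", "body": {"motion": [{"tx": -0.04, "ty": 0, "tz": 0, "wx": 0, "wy": 0, "wz": 0}, {"tx": -0.04, "ty": 0, "tz": 0, "wx": 0, "wy": 0, "wz": 0}, {"tx": -0.04, "ty": 0, "tz": 0, "wx": 0, "wy": 0, "wz": 0}, {"tx": -0.04, "ty": 0, "tz": 0, "wx": 0, "wy": 0, "wz": 0}, {"tx": -0.03, "ty": 0, "tz": 0, "wx": 0, "wy": 0, "wz": 0}]}}

```text
t: 17.75
tool_pos: [0.5452, 0.0648, 0.0593]
orientation: [3.14, 0.003, 2.645]
force: [-0.3, 0.1, -0.4]
opening: 0.004
```

```bash
python3 st.py
```

```text
t 17.75 TCP stand [-91.02   0.58] z 0.0593 Fx_s [-0.27 -0.04] Fz -0.45 rpy [3.1401e+00 3.1000e-03 2.6453e+00] tau [ 5.000e-02 -4.130e+01 -1.047e+01 -0.000e+00  6.000e-02  1.000e-02]
```

Emit:
{"method": "arm_command", "body": {"motion": [{"tx": -0.025, "ty": 0, "tz": 0.01, "wx": 0, "wy": 0.02, "wz": 0}, {"tx": -0.025, "ty": 0, "tz": 0, "wx": 0, "wy": 0, "wz": 0}, {"tx": -0.025, "ty": 0, "tz": 0, "wx": 0, "wy": 0, "wz": 0}]}}

```text
t: 18.05
tool_pos: [0.5449, 0.0646, 0.0587]
orientation: [3.141, -0.006, 2.644]
force: [-3.1, 1.7, 3.2]
opening: 0.008
```

```bash
python3 st.py
```

```text
t 18.05 TCP stand [-91.25   0.25] z 0.0587 Fx_s [-3.57  0.01] Fz 3.24 rpy [ 3.1412 -0.0058  2.6445] tau [-1.500e+00 -4.064e+01 -1.185e+01 -4.400e-01 -6.900e-01  1.000e-02]
```

Emit:
{"method": "arm_command", "body": {"motion": [{"tx": -0.035, "ty": 0, "tz": 0, "wx": 0, "wy": -0.03, "wz": 0}, {"tx": -0.035, "ty": 0, "tz": 0, "wx": 0, "wy": -0.03, "wz": 0}, {"tx": -0.035, "ty": 0, "tz": 0, "wx": 0, "wy": 0, "wz": 0}]}}

```text
t: 18.35
tool_pos: [0.5461, 0.0638, 0.0585]
orientation: [-3.141, -0.004, 2.645]
force: [-3.0, 2.0, 2.7]
opening: 0.002
```

```bash
python3 st.py
```

```text
t 18.35 TCP stand [-89.75   0.16] z 0.0585 Fx_s [-3.56  0.29] Fz 2.7 rpy [-3.1411 -0.0042  2.6445] tau [-1.780e+00 -4.053e+01 -1.217e+01 -5.300e-01 -9.000e-01  1.000e-02]
```

Emit:
{"method": "arm_command", "body": {"motion": [{"tx": -0.04, "ty": 0, "tz": 0, "wx": 0, "wy": -0.02, "wz": 0}, {"tx": -0.04, "ty": 0, "tz": 0, "wx": 0, "wy": -0.02, "wz": 0}, {"tx": -0.04, "ty": 0, "tz": 0, "wx": 0, "wy": 0, "wz": 0}, {"tx": -0.04, "ty": 0, "tz": 0, "wx": 0, "wy": 0, "wz": 0}, {"tx": -0.04, "ty": 0, "tz": 0, "wx": 0, "wy": 0, "wz": 0}]}}

```text
t: 18.85
tool_pos: [0.5528, 0.0601, 0.0585]
orientation: [-3.141, -0.002, 2.645]
force: [-2.4, 3.4, 3.1]
opening: 0.008
```

```bash
python3 st.py
```

```text
t 18.85 TCP stand [-82.11   0.09] z 0.0585 Fx_s [-3.67  1.83] Fz 3.14 rpy [-3.1407e+00 -1.5000e-03  2.6446e+00] tau [-1.820e+00 -4.090e+01 -1.237e+01 -5.600e-01 -9.400e-01  1.000e-02]
```

Emit:
{"method": "arm_command", "body": {"motion": [{"tx": -0.033, "ty": 0, "tz": 0, "wx": 0, "wy": 0, "wz": 0}, {"tx": -0.033, "ty": 0, "tz": 0, "wx": 0, "wy": 0, "wz": 0}, {"tx": -0.033, "ty": 0, "tz": 0, "wx": 0, "wy": 0, "wz": 0}]}}

```text
t: 19.15
tool_pos: [0.5566, 0.0581, 0.0585]
orientation: [-3.141, -0.002, 2.644]
force: [-3.1, 3.5, 3.7]
opening: 0.006
```

```bash
python3 st.py; python3 -c "
from h import *
s=snap('scene','s5');crop(s,'s5c.png',190,130,260,180,10)"
```

```text
t 19.15 TCP stand [-77.83   0.08] z 0.0585 Fx_s [-4.39  1.55] Fz 3.73 rpy [-3.1408e+00 -1.8000e-03  2.6443e+00] tau [-1.950e+00 -4.103e+01 -1.257e+01 -5.900e-01 -9.800e-01  1.000e-02]
```

View pics/s5c.png

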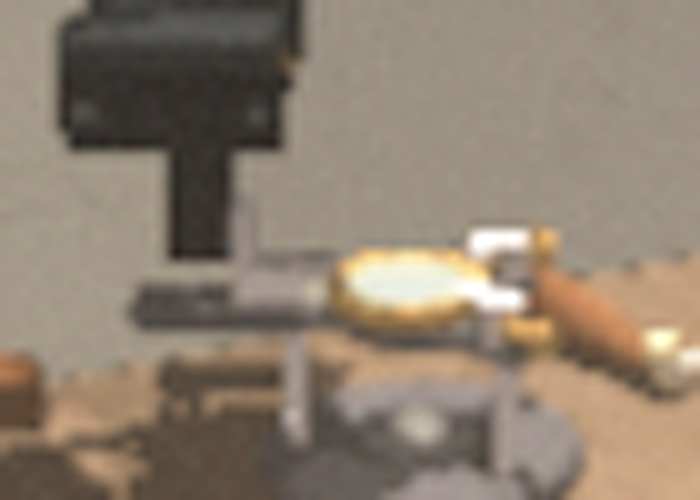

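Emit:
{"method": "arm_command", "body": {"motion": [{"tx": -0.03, "ty": 0, "tz": 0, "wx": 0, "wy": 0, "wz": 0}, {"tx": -0.03, "ty": 0, "tz": 0, "wx": 0, "wy": 0, "wz": 0}]}}

```text
t: 19.4
tool_pos: [0.5589, 0.0568, 0.0584]
orientation: [-3.141, -0.002, 2.644]
force: [-2.7, 4.2, 3.3]
opening: 0.005
```

```bash
python3 st.py
```

```text
t 19.4 TCP stand [-7.512e+01  5.000e-02] z 0.0584 Fx_s [-4.39  2.45] Fz 3.3 rpy [-3.1407e+00 -1.7000e-03  2.6443e+00] tau [-1.930e+00 -4.114e+01 -1.259e+01 -5.800e-01 -9.700e-01  1.000e-02]
```

Emit:
{"method": "arm_command", "body": {"motion": [{"tx": -0.03, "ty": 0, "tz": 0, "wx": 0, "wy": 0, "wz": 0}, {"tx": -0.03, "ty": 0, "tz": 0, "wx": 0, "wy": 0, "wz": 0}]}}

```text
t: 19.6
tool_pos: [0.5611, 0.0555, 0.0584]
orientation: [-3.141, -0.002, 2.644]
force: [-3.7, 4.0, 3.0]
opening: 0.003
```

```bash
python3 st.py
```

```text
t 19.6 TCP stand [-7.26e+01  3.00e-02] z 0.0584 Fx_s [-5.18  1.74] Fz 2.98 rpy [-3.1407e+00 -2.0000e-03  2.6443e+00] tau [-1.980e+00 -4.136e+01 -1.281e+01 -6.100e-01 -1.060e+00  1.000e-02]
```

Emit:
{"method": "arm_command", "body": {"motion": [{"tx": -0.027, "ty": 0, "tz": 0, "wx": 0, "wy": 0, "wz": 0}, {"tx": -0.027, "ty": 0, "tz": 0, "wx": 0, "wy": 0, "wz": 0}]}}

```text
t: 19.8
tool_pos: [0.5628, 0.0547, 0.0584]
orientation: [-3.141, -0.003, 2.644]
force: [-3.5, 3.6, 4.7]
opening: 0.003
```

```bash
python3 st.py
```

```text
t 19.8 TCP stand [-7.07e+01  6.00e-02] z 0.0584 Fx_s [-4.78  1.53] Fz 4.71 rpy [-3.1406e+00 -2.8000e-03  2.6443e+00] tau [-2.110e+00 -4.134e+01 -1.289e+01 -6.200e-01 -1.060e+00  1.000e-02]
```

Emit:
{"method": "arm_command", "body": {"motion": [{"tx": -0.027, "ty": 0, "tz": 0, "wx": 0, "wy": 0, "wz": 0}, {"tx": -0.027, "ty": 0, "tz": 0, "wx": 0, "wy": 0, "wz": 0}]}}

```text
t: 20.0
tool_pos: [0.5644, 0.0538, 0.0584]
orientation: [-3.14, -0.004, 2.644]
force: [-4.7, 5.1, 4.8]
opening: 0.004
```

```bash
python3 st.py
```

```text
t 20.0 TCP stand [-6.892e+01  3.000e-02] z 0.0584 Fx_s [-6.57  2.27] Fz 4.8 rpy [-3.1405 -0.004   2.6442] tau [-2.640e+00 -4.117e+01 -1.341e+01 -8.100e-01 -1.390e+00  1.000e-02]
```

Emit:
{"method": "arm_command", "body": {"motion": [{"tx": -0.03, "ty": 0, "tz": 0, "wx": 0, "wy": -0.02, "wz": 0}]}}

```text
t: 20.1
tool_pos: [0.5645, 0.0537, 0.0584]
orientation: [-3.14, -0.004, 2.644]
force: [-5.4, 5.3, 5.1]
opening: 0.004
```

```bash
python3 st.py; python3 -c "
from h import *
s=snap('scene','s6');crop(s,'s6c.png',190,130,260,180,10)"
```

```text
t 20.1 TCP stand [-68.79  -0.  ] z 0.0584 Fx_s [-7.29  2.1 ] Fz 5.13 rpy [-3.1403 -0.0042  2.6438] tau [-3.350e+00 -4.065e+01 -1.391e+01 -9.800e-01 -1.630e+00  1.000e-02]
```

View pics/s6c.png

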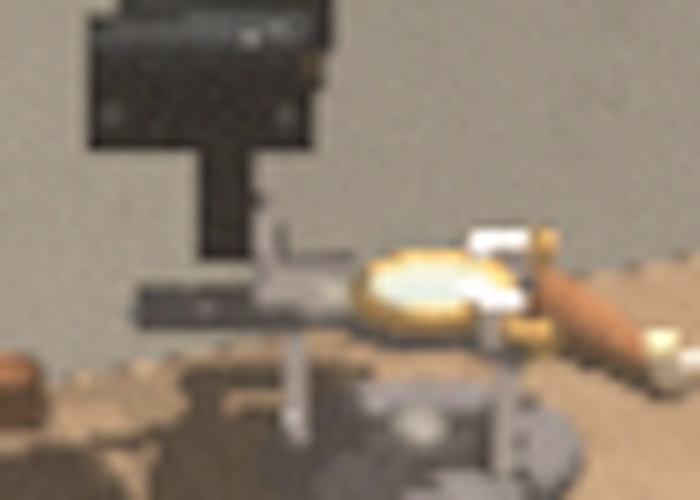

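Emit:
{"method": "arm_command", "body": {"motion": [{"tx": -0.032, "ty": 0, "tz": 0, "wx": 0, "wy": -0.02, "wz": 0}]}}

```text
t: 20.25
tool_pos: [0.5644, 0.0537, 0.0584]
orientation: [-3.14, -0.005, 2.644]
force: [-5.2, 4.5, 5.6]
opening: 0.003
```

```bash
python3 st.py
```

```text
t 20.25 TCP stand [-6.883e+01 -1.000e-02] z 0.0584 Fx_s [-6.71  1.46] Fz 5.58 rpy [-3.14   -0.0046  2.6437] tau [-3.180e+00 -4.067e+01 -1.377e+01 -9.300e-01 -1.580e+00  1.000e-02]
```

Emit:
{"method": "arm_command", "body": {"motion": [{"tx": -0.042, "ty": 0, "tz": 0, "wx": 0, "wy": -0.03, "wz": 0}]}}

```text
t: 20.35
tool_pos: [0.5645, 0.0537, 0.0583]
orientation: [-3.14, -0.005, 2.643]
force: [-5.6, 5.5, 5.4]
opening: 0.002
```

```bash
python3 st.py
```

```text
t 20.35 TCP stand [-6.877e+01 -3.000e-02] z 0.0583 Fx_s [-7.56  2.19] Fz 5.39 rpy [-3.1396 -0.0047  2.6434] tau [-3.440e+00 -4.065e+01 -1.406e+01 -1.000e+00 -1.720e+00  1.000e-02]
```

Emit:
{"method": "arm_command", "body": {"motion": [{"tx": -0.052, "ty": 0, "tz": 0, "wx": 0, "wy": -0.03, "wz": 0}]}}

```text
t: 20.45
tool_pos: [0.5645, 0.0536, 0.0583]
orientation: [-3.139, -0.005, 2.643]
force: [-6.4, 6.3, 5.6]
opening: 0.004
```

```bash
python3 st.py
```

```text
t 20.45 TCP stand [-68.7   -0.09] z 0.0583 Fx_s [-8.64  2.48] Fz 5.61 rpy [-3.1392 -0.0054  2.6431] tau [-3.790e+00 -4.026e+01 -1.427e+01 -1.110e+00 -1.910e+00  2.000e-02]
```

Emit:
{"method": "arm_command", "body": {"motion": [{"tx": -0.06, "ty": 0, "tz": 0, "wx": 0, "wy": 0, "wz": 0}]}}

```text
t: 20.55
tool_pos: [0.5644, 0.0536, 0.0583]
orientation: [-3.139, -0.01, 2.643]
force: [-6.8, 6.9, 5.7]
opening: 0.006
```

```bash
python3 st.py
```

```text
t 20.55 TCP stand [-68.83  -0.15] z 0.0583 Fx_s [-9.28  2.84] Fz 5.66 rpy [-3.1385 -0.0101  2.643 ] tau [-3.850e+00 -4.063e+01 -1.457e+01 -1.150e+00 -2.070e+00  4.000e-02]
```

Emit:
{"method": "arm_command", "body": {"motion": [{"tx": 0.02, "ty": 0, "tz": 0, "wx": 0, "wy": 0, "wz": 0}, {"tx": 0.08, "ty": 0, "tz": 0, "wx": 0, "wy": 0, "wz": 0}, {"tx": 0.2, "ty": 0, "tz": 0, "wx": 0, "wy": -0.05, "wz": 0}, {"tx": 0.3, "ty": 0, "tz": 0, "wx": 0, "wy": 0, "wz": 0}, {"tx": 0, "ty": 0, "tz": 0, "wx": 0, "wy": 0, "wz": 0}]}}

```text
t: 21.05
tool_pos: [0.5474, 0.0629, 0.0584]
orientation: [-3.14, 0.008, 2.644]
force: [-0.2, -0.9, -0.3]
opening: 0.007
```

Emit:
{"method": "arm_command", "body": {"motion": [{"tx": 0, "ty": 0, "tz": -0.5, "wx": 0, "wy": 0, "wz": 0}, {"tx": 0, "ty": 0, "tz": -1, "wx": 0, "wy": 0, "wz": 0}, {"tx": 0, "ty": 0, "tz": -1, "wx": 0, "wy": 0, "wz": 0}, {"tx": -0.8, "ty": 0, "tz": -0.5, "wx": 0, "wy": 0, "wz": 0}, {"tx": -1, "ty": 0, "tz": 0, "wx": 0, "wy": 0, "wz": 0}]}}

```text
t: 21.55
tool_pos: [0.6056, 0.0313, 0.1819]
orientation: [-3.137, 0.002, 2.649]
force: [1.0, -0.0, 1.0]
opening: 0.002
```

```bash
python3 go.py .635 .0155 .16
```

```text
t 21.55 at [0.6056 0.0313 0.1819] [-3.1367e+00  2.3000e-03  2.6487e+00] F [ 0.98 -0.01  0.99] op 0.002
shift units [-0.833  0.004  0.55 ] turn units [-0.047  0.022  0.039]
```

Emit:
{"method": "arm_command", "body": {"motion": [{"tx": -0.8, "ty": 0, "tz": 0, "wx": -0.05, "wy": 0.02, "wz": 0.04}, {"tx": -0.8, "ty": 0, "tz": 0, "wx": 0, "wy": 0, "wz": 0}, {"tx": 0, "ty": 0, "tz": 0.3, "wx": 0, "wy": 0, "wz": 0}, {"tx": 0, "ty": 0, "tz": 0, "wx": 0, "wy": 0, "wz": 0}, {"tx": 0, "ty": 0, "tz": 0, "wx": 0, "wy": 0, "wz": 0}], "jaw": 1}}

```text
t: 22.05
tool_pos: [0.6693, -0.0037, 0.1719]
orientation: [3.139, 0.012, 2.643]
force: [-0.5, 0.5, 0.8]
opening: 0.376
```

```bash
python3 st.py; python3 -c "
from lens import *
from rear import *
c=snap('wrist','w20');crop(c,'w20c.png',170,40,350,220,3.3)
q=lensfit(c,.073,(200,60,320,215));print('lens stand',T(q))
s=snap('scene','s7');crop(s,'s7c.png',190,130,260,180,10)"
```

```text
t 22.05 TCP stand [50.73 -0.45] z 0.1719 Fx_s [-0.69  0.16] Fz 0.82 rpy [3.139  0.0117 2.6425] tau [-3.000e-01 -4.685e+01 -1.760e+01 -4.000e-02  2.000e-02 -0.000e+00]
lens [0.6317 0.018 ] r 0.0253 n 129 rms 0.00045
lens stand [7.36 0.65]
```

View pics/w20c.png

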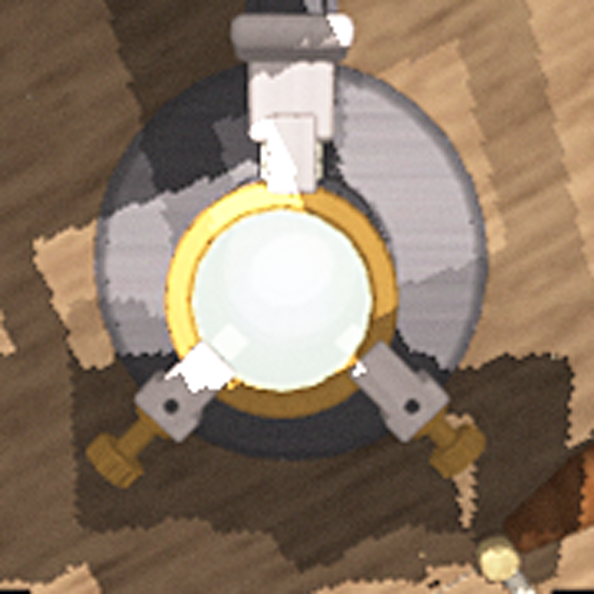

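View pics/s7c.png

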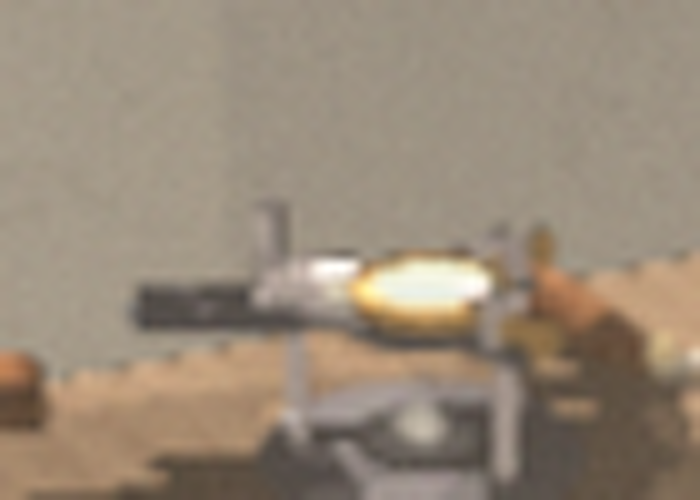

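```bash
python3 -c "
from h import *
from rear import *
c=load('w20')
o=lambda a,b:(170+a/3.3,40+b/3.3)
for n,p,z in (('left',(166,295),.071),('right',(400,295),.071),('bottom',(283,419),.073),('top',(283,181),.0705),('plateL',(232,30),.102),('plateR',(354,30),.102),('jawlipfront',(290,191),.079),('lipL inner',(222,385),.079),('lipR',(352,385),.079),('jaw L',(264,170),.079),('jaw R',(318,170),.079)): print(n,S(c,o(*p),z))
"

```

```text
left [  3.25 -30.91]
right [ 3.36 26.81]
bottom [33.94 -2.15]
top [-23.73  -1.97]
plateL [-53.2  -12.38]
plateR [-53.17  12.96]
jawlipfront [-21.29  -0.32]
lipL inner [ 24.39 -17.03]
lipR [24.46 14.78]
jaw L [-26.02  -6.37]
jaw R [-26.     6.23]
```

```bash
python3 -c "
from h import *
from cell import env
c=snap('wrist','w21');a=load('w20')['image'];d=cv2.absdiff(a,c['image'])[40:200,190:320].max(2);print('changed px',(d>40).sum())
print(env.hand_in())"
```

```text
changed px 1498
the job is handed in; nothing more can be done
None
```

I set the lens on the stand's pads, let it go, and pushed the jaw's thumb plate forward until the lens stopped hard. Then I backed the arm clear and handed in at about 22 s. The clamp force after release was not measured; it is inferred from what I felt while pushing.

**Pick-up:** My first grip closed over the top of the lens, because the fingertips sit about 21 mm behind the stated TCP. I lowered the tool and gripped again without moving the lens.

**Placing:** After I let go, the overhead view put the lens centre 9.4 mm towards the jaw and within 0.3 mm sideways. Its apparent size was within 2 % of what a lens at pad height should show.

**Clamping:**
- **Push force:** It was about 4.5 N while the jaw slid. It rose to about 6.6 N once the first screw was touched, and the plate then stopped dead. I ended the push at 9.3 N on the tool, about 5 N of it on the lens.
- **Final position:** The lens centre sits about 5 mm along x and -2 mm along y, under both lips, with the jaw against it.
- **Both screws:** I could not see the screw tips. I take it that both bear because the lens shifted 2 mm sideways along the first screw and then stopped hard.

**Checks that failed or disagreed:**
- The automatic circle fit on the final picture was poor (radius 25 mm instead of 29), so the final position comes from points I read off the image by hand.
- The last before/after picture comparison, meant to show nothing had moved, found 1,498 changed pixels. The camera was probably still settling, but the test does not confirm the lens stayed still.

I did not re-measure the bystanders. I felt no contact with any of them.

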